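# Rebuild the towing swivel of the rescue sled

## Task

Rebuild the rescue sled's towing swivel: over the upright tube of the zinc-grey base lay first the black ring, then the silver crossbar, then the white ring, then the eye of the red buckle; last, work the tight brass pin out of the old green bracket and put it down the tube, fully home with its head on top. The crossbar must lie square across the base, and the buckle must point along the base to its yellow end. Leave the screwdriver and the oil bottle as they are.

Things in the scene. Friction and masses are not known exactly. Their poses are not given: they have to be found in the camera images.
- swivel: Zinc-grey plate fixed to the cart: x -75 to +55 mm, 90 wide (y), 8 thick, yellow band 26 mm wide at its -x end. Origin: on the tube's axis, at table level. Round seat, 46 across, top z 16 mm; from it an upright tube, 25 outside, 18 bore, top z 59.5 (last 4 mm taper to 21). Corner bolts under 15 high. Undersides when stacked, z: black 16, crossbar 26, white 40, buckle 49, pin flange 59.5.
- black_ring: Black thrust ring lying flat: 56 mm across, hole 31 mm, 10 mm thick, 40 g. Origin: centre of its underside.
- crossbar: Silver aluminium bar lying flat, 240 mm long along its x, 240 g. Middle: square hub 56 (x) by 54 (y) by 14 mm high with an upright 31 mm hole; arms 26 wide, 12 high, ending in rings 32 across. Origin: centre of the hub's underside, on the hole's axis. Both ways round are the same. Take it by the hub, across y.
- white_ring: White spacer ring lying flat: 50 mm across, hole 31 mm, 9 mm thick, 30 g. Origin: centre of its underside.
- buckle: Red anodised tension buckle lying flat, 90 g: eye plate 50 (x) by 48 (y) by 9 mm high with an upright 31 mm hole; from it an open frame, 40 wide, 7 high, reaches along -x to x = -65 mm. Origin: centre of the eye's underside, on the hole's axis. It points along its own -x. Take it by the eye, across y; it balances within 20 mm of the axis.
- buckle_end (a point): Far end of the buckle's frame, 65 mm from the eye's axis along the buckle's -x: the way the buckle points.
- pin: Chunky brass pivot pin upright in the old bracket, 190 g: shank 14 mm thick, 35 long, tapered foot; flange 40 across, 5 thick; on it a flat-sided grip block 30 (x) by 22 (y), from z 5 to 23 mm. Origin: on its axis at the flange's underside; z up. Tight: it takes up to about 15 N upwards (less while twisted to and fro) over the first 15 mm, and is clear of the bore at 35 mm.
- old_bracket: Old bracket, chipped dark green with rust, fixed to the cart top: foot 90 mm (x) by 70 mm (y) by 6 mm, with a bored block 50 mm square up to z = 42 mm, where the pin's flange rests. Origin: on the bore's axis, on the table.
- screwdriver: Worn screwdriver with a brown horn handle, lying flat, 190 mm long along x, 26 mm thick. Origin: on the table under its middle, handle to -x. To be left alone.
- oil_bottle: Amber oil bottle with red cap, standing, 48 mm across, 125 mm high. Origin: centre of its underside. To be left alone.
Not all that is in view belongs to the job. There is more than one size of the crossbar; the one meant has the size given above.

How it is judged:
By the outcome, as a careful person would: the job done as asked, in the order asked, and still so for the second after the job is handed in, with the robot touching nothing.
It also fails if it takes over 131 s, if anything falls off the work surface, if the arm or the gripper's body presses on something with over 40 N, if the wrist force passes 120 N, or if a joint passes its speed limit or range.

## Robot

A 6-joint arm with a two-finger parallel gripper is mounted at the origin on the work surface. World frame = base frame: x ahead of the robot, y to its left, z up, the work surface at z = 0. Lengths are in mm, angles in rad, forces in N, time in s.
With the tool pointing down it reaches from about 350 to 875 mm from the base axis. Payload 4.2 kg.
Tool frame: the origin (TCP) lies midway between the tips of the shut fingers; the grasp point (between the pads) lies 19 mm behind it; x points along the fingers, y is the direction in which the jaws open and shut, and the axes are right-handed (so a half turn about x gives the same grasp; the last joint's range is limited). The gripper opens to 85 mm and grips with 20 to 120 N. Pads are 22 mm wide; open, the fingers measure 114 mm over their backs; the gripper's body (76 mm by 85 mm) begins 54 mm behind the grasp point. The pads swing forward as they close: fully open they stand 13 mm farther back than shut.
Start: joints at [-0.943, 0.385, 0.008, 0, -1.194, -0.259], TCP at [225.324, -582.948, 231.312] pointing down, gripper open.
Joint ranges: [-3.14, 3.14], [-1.21, 2.06], [-1.07, 1.41], [-3.16, 2.05], [-2.99, -0.16], [-3.1, 3.1]. Speed limits (rad/s): [2.79, 2.79, 3.14, 3.14, 3.14, 3.14].

## Interface

Orientations are given as a unit quaternion [x, y, z, w].
In Python, from bench import readout, imaging, arm gives the robot as it stands.
- The arm moves only by the tool arm_command, never from a script. Its argument "increments" is a list of rows, each a list of 3 entries, a list of its own where there are three numbers: the turn, a rotation vector about the world's x, y, z in degrees, then the shift along the world's x, y, z in mm, then the closure, from 0 (fully open) to 1 (shut). In form: [[[ax, ay, az], [tx, ty, tz], fingers], ...]. A call has exactly 5 rows; each row is the pose to reach, as a shift and turn from the pose measured when the call began; what a row does not reach only later rows make up. A row lasts 1/10 s, in which the tool goes at most 50 mm and 8.59 degrees, less where a joint would pass 70% of its speed; a pose out of reach is approached as far as the arm can. A call with a gripper value outside its range is refused whole. The fingers move at their own pace and stop on an object; the grip force is fixed at half the most. Time passes only in rows, so rows that repeat a pose let the fingers close, or fill a call up. It gives the time, the measured TCP pose, the force and the opening at its end, in the units of the state.
- readout.read_state(): the state, without advancing time (a new reading comes with each control period).
- imaging.get_image(name): name is "scene" or "top" or "wrist"; returns (picture, depth): 400x640x3 uint8, blue, green, red; 400x640 float32, mm along the optical axis (not along the pixel's ray), 0 where there is no reading.
- imaging.camera_info(name): a dict with "vfov" (degrees; the focal length in pixels is half the picture's height over the tangent of half this angle, whatever the lens; pixels are square), "cx", "cy" (the principal point, pixels), "eye" and "rotation" of the camera in the world; the wrist camera has in their place "T_tool_cam" (4x4, takes a point from camera to tool coordinates, whose origin is the TCP and whose axes are the tool frame's). Camera axes: x right, y down, z forward; pixel columns grow to the right and rows downward; lengths in mm; the calibration is good to about 2 mm. A picture is of the moment at which its call begins: read the wrist's pose just before it. camera_info takes no time and is no camera call.
- arm.job_done(): hands the job in, once; it reports no verdict.
The state is a dict: "clock": time; "joints": joint angles; "joint_vel": joint speeds; "joint_efforts": joint torques, N m; "position": TCP position; "ee_rot": TCP orientation; "contact_force": force on the tool from outside, world axes, zero at the start; "wrist_torque": the same for the moment, N m; "gripper_width": finger opening in mm.
Only numpy, scipy, OpenCV 4.12 (cv2) and the standard library are available. Lean on these libraries where they do the work, as an engineer would, in place of code of your own. Each camera call takes 0.05 s, during which the arm holds its last target. There are 200 camera calls.

## Working session

There is one attempt and no reset: what is moved stays moved. The work goes in short steps, Python scripts to look and compute and a tool call to move; the robot and the scene stay as the last step left them, time stands still between calls to the robot, and variables do not carry over. Pictures are saved under pics/ and viewed, about 12 in all and at most 16, crops included, and the job is handed in when it is done.

Besides the shell and the picture viewer there is one more tool, called by a JSON object that holds its "api" and its "payload". arm_command: Moves the arm, as the interface text tells. Its arguments: {"type":"object","properties":{"increments":{"type":"array","items":{"type":"array"}}},"required":["increments"]}

```bash
ls; mkdir -p pics; cat > h.py <<'E'
import numpy as np, cv2
from bench import readout, imaging, arm
from scipy.spatial.transform import Rotation as R
def grab(name):
    s=readout.read_state(); im,d=imaging.get_image(name); c=imaging.camera_info(name)
    f=200/np.tan(np.radians(c["vfov"])/2)
    if name=="wrist":
        T=np.array(c["T_tool_cam"]); Rt=R.from_quat(s["ee_rot"]).as_matrix()
        Rw=Rt@T[:3,:3]; e=Rt@T[:3,3]+np.array(s["position"])
    else: Rw=np.array(c["rotation"]); e=np.array(c["eye"])
    return im,d,(f,c["cx"],c["cy"],Rw,e)
def cast(uv,cam,z):
    f,cx,cy,Rw,e=cam; uv=np.atleast_2d(uv).astype(float)
    r=np.c_[(uv[:,0]-cx)/f,(uv[:,1]-cy)/f,np.ones(len(uv))]@Rw.T
    return e+r*((z-e[2])/r[:,2])[:,None]
def cloud(d,cam):
    f,cx,cy,Rw,e=cam; v,u=np.mgrid[:400,:640]
    return np.dstack([(u-cx)/f*d,(v-cy)/f*d,d])@Rw.T+e
def proj(p,cam):
    f,cx,cy,Rw,e=cam; q=(np.atleast_2d(p)-e)@Rw; return np.c_[f*q[:,0]/q[:,2]+cx,f*q[:,1]/q[:,2]+cy]
E
python3 - <<'E'
from h import *
for n in ("scene","top","wrist"):
    im,d,cam=grab(n); cv2.imwrite(f"pics/{n}0.png",im); np.savez(f"{n}0.npz",im=im,d=d,f=cam[0],cx=cam[1],cy=cam[2],R=cam[3],e=cam[4]); print(n,cam,imaging.camera_info(n))
print(readout.read_state())
E
```

```text
pics
scene (np.float64(405.44036987976915), 318.18241412942234, 196.65564402695844, array([ 0.58581195,  0.72480608, -0.28416739, -0.22523188]), array([1104.40254925,  140.20601338,  760.88297334])) {'vfov': 52.5133981051869, 'cx': 318.18241412942234, 'cy': 196.65564402695844, 'eye': array([1104.40254925,  140.20601338,  760.88297334]), 'rotation': array([ 0.58581195,  0.72480608, -0.28416739, -0.22523188])}
top (np.float64(441.4902576760713), 304.7108180404317, 205.5290359066414, array([-0.69428233,  0.71524872, -0.05386627,  0.05907402]), array([ 302.47819465,  -12.96016526, 1038.35740314])) {'vfov': 48.74211088993646, 'cx': 304.7108180404317, 'cy': 205.5290359066414, 'eye': array([ 302.47819465,  -12.96016526, 1038.35740314]), 'rotation': array([-0.69428233,  0.71524872, -0.05386627,  0.05907402])}
wrist (np.float64(316.94244898256267), 322.0747961310306, 203.77299128058857, array([[-0.36120792,  0.89520762,  0.26102139],
       [ 0.9324832 ,  0.34617233,  0.10314945],
       [ 0.00198179,  0.28065646, -0.95980624]]), array([ 158.24032872, -607.6833791 ,  372.71721673])) {'vfov': 
[... 413 characters left out ...]
0000e+00]])}
{'clock': 0.15, 'joints': array([-9.43407458e-01,  3.85400396e-01,  6.94927808e-03, -3.36351645e-04,
       -1.19397954e+00, -2.58572949e-01]), 'joint_vel': array([-0.00027845, -0.00267656,  0.00318342,  0.00066655, -0.00027853,
        0.00218757]), 'joint_efforts': array([ 2.33998044e-04, -3.92679763e+01,  1.88582146e+01,  4.18863282e+00,
       -3.40761952e-03, -1.50622452e-05]), 'position': array([ 225.16304508, -582.57481274,  230.46656109]), 'ee_rot': array([-0.12904575,  0.69527338,  0.13018461,  0.69497777]), 'contact_force': array([ 0.39048862, -0.76606701, -0.73984258]), 'wrist_torque': array([-0.02148984,  0.04291033,  0.01377769]), 'gripper_width': 85.49584884721322}
```

View images.

```bash
sed -i 's/Rw=np.array(c\["rotation"\])/Rw=R.from_quat(c["rotation"]).as_matrix()/' h.py; python3 - <<'E'
from h import *
for n in ("scene","top"):
    q=imaging.camera_info(n)["rotation"]; z=dict(np.load(n+"0.npz")); z["R"]=R.from_quat(q).as_matrix(); np.savez(n+"0.npz",**z); print(z["R"].round(2))
E
```

```text
[[-0.21  0.72 -0.66]
 [ 0.98  0.15 -0.15]
 [-0.01 -0.68 -0.74]]
[[-0.03 -0.99  0.16]
 [-1.    0.03  0.  ]
 [-0.01 -0.16 -0.99]]
```

View pics/top0.png

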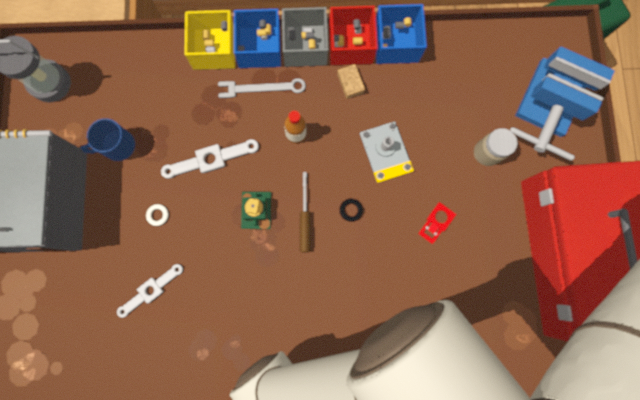

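View pics/scene0.png

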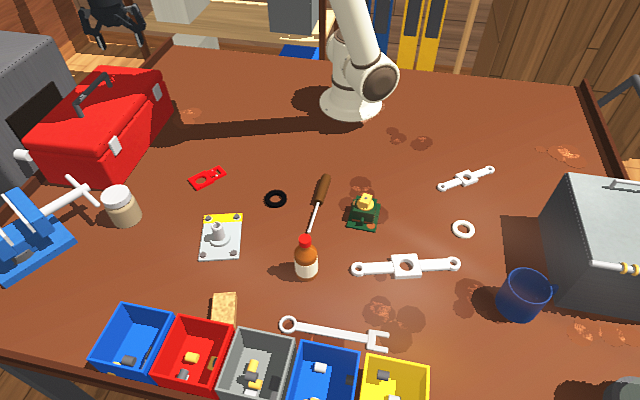

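```bash
cat > m.py <<'E'
from h import *
def load(n):
    z=np.load(n+"0.npz"); return z["im"],z["d"],(z["f"],z["cx"],z["cy"],z["R"],z["e"])
im,d,cam=load("top"); P=cloud(d,cam)
hsv=cv2.cvtColor(im,cv2.COLOR_BGR2HSV)
def obj(name,box,cond,z):
    u0,v0,u1,v1=box; m=np.zeros((400,640),np.uint8); m[v0:v1,u0:u1]=cond[v0:v1,u0:u1]
    n,l,s,_=cv2.connectedComponentsWithStats(m); k=1+np.argmax(s[1:,4]); m=(l==k).astype(np.uint8)
    c=max(cv2.findContours(m,0,1)[0],key=cv2.contourArea)[:,0]
    w=cast(c,cam,z)[:,:2].astype(np.float32); r=cv2.minAreaRect(w); M=cv2.moments(w.reshape(-1,1,2))
    dz=P[m>0][:,2]; dz=dz[d[m>0]>0]
    print(name,"px",c.mean(0).round(1),"rect",np.round(r[0],1),np.round(r[1],1),round(r[2],1),"cent",round(M["m10"]/M["m00"],1),round(M["m01"]/M["m00"],1),"z",np.percentile(dz,[10,50,90]).round(1))
H,S,V=[hsv[:,:,i].astype(int) for i in range(3)]
obj("barA",(155,130,270,185),(S<60)&(V>130),13)
obj("barB",(110,255,195,325),(S<60)&(V>130),13)
obj("white",(135,195,180,235),(S<70)&(V>130),9)
obj("black",(330,190,375,230),(V<60),10)
obj("buckle",(410,195,465,250),((H<6)|(H>174))&(S>170),8)
obj("plate",(350,110,420,190),((S<60)&(V>90))|((H>22)&(H<35)&(S>150)),8)
obj("yellow",(350,110,420,190),((H>22)&(H<35)&(S>150)),8)
obj("pin",(235,185,280,235),((H>15)&(H<35)&(S>80)&(V>120)),65)
obj("green",(235,185,280,235),((H>35)&(H<95)&(S>60)),6)
obj("bottle",(280,105,312,145),((H<6)|(H>174))&(S>150),125)
obj("driver",(295,165,320,255),(H<18)&(S>100)&(V<110),15)
E
python3 m.py
python3 - <<'E'
import cv2
a=cv2.imread("pics/top0.png"); b=a[100:330,100:480]; cv2.imwrite("pics/c1.png",cv2.resize(b,None,fx=2.1,fy=2.1,interpolation=2))
E
```

```text
barA px [209.2 158.3] rect [589.9 217.6] [ 60.  241.3] 17.4 cent 589.8 217.4 z [ 1.6 11.7 15. ]
barB px [149.2 290.3] rect [282.9 353.1] [ 45.4 178.1] 36.7 cent 282.7 352.9 z [ 0.5  8.7 11.7]
white px [156.6 214.5] rect [457.9 341.7] [52.8 50.1] 88.3 cent 457.8 342.4 z [-0.6  7.2 10.8]
black px [351.1 209.6] rect [ 455.7 -117.6] [49.4 50.1] 87.6 cent 455.5 -116.9 z [ 6.9  9.8 12.4]
buckle px [436.6 222.4] rect [ 417.7 -314.8] [51.7 93.9] 51.8 cent 419.5 -315.7 z [ 0.3  7.3 10.4]
plate px [386.9 156. ] rect [ 595.3 -206.8] [133.2  93.9] 16.2 cent 599.1 -205.6 z [ 4.5  8.  16.3]
yellow px [391. 173.] rect [ 544.1 -222.2] [26.2 92.9] 16.2 cent 542.9 -221.3 z [ 3.9  7.6 10.4]
pin px [250.4 202.6] rect [466.5 108.9] [56.6 41.1] 11.5 cent 460.1 108.1 z [40.9 50.2 66.8]
green px [254.4 207.9] rect [462.2 108.4] [68.2 86.2] 88.2 cent 461.3 106.2 z [ 3.7  8.  42.6]
bottle px [294.  116.2] rect [645.9   9.2] [21.7 25. ] 88.5 cent 646.2 9.0 z [119.2 124.2 126. ]
driver px [309.2 213.9] rect [451.7 -21.8] [ 18.2 182.3] 86.9 cent 410.3 -18.8 z [-2.2  1.4 22.8]
```

View pics/c1.png

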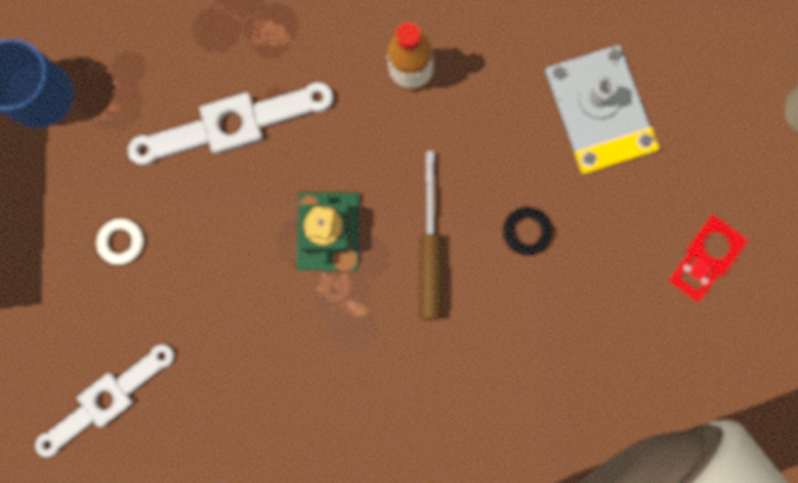

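Top view: crossbar with the right length (241 mm) is at px (210,158); the 178 mm one at (149,290) is the decoy. The base is at px (387,150) with its yellow end at (391,173). The black ring is at (351,210), white at (157,214), buckle eye at (440,217) and pin at (255,207). First I'll get a close wrist look at the tube.

{"api": "arm_command", "payload": {"increments": [[[0,0,0],[35,35,6],0],[[0,0,0],[70,70,12],0],[[0,0,0],[105,105,18],0],[[0,0,0],[140,140,18],0],[[0,0,0],[175,175,18],0]]}}

```text
clock: 0.65
position: [401.2, -405.9, 248.6]
ee_rot: [-0.129, 0.695, 0.13, 0.695]
contact_force: [1.0, -1.0, -0.4]
gripper_width: 85.1
```

{"api": "arm_command", "payload": {"increments": [[[0,0,0],[35,35,-5],0],[[0,0,-2],[70,70,-25],0],[[0,0,-5],[105,105,-45],0],[[0,0,-5],[140,140,-65],0],[[0,0,-5],[175,175,-85],0]]}}

```text
clock: 1.15
position: [567.2, -239.2, 168.4]
ee_rot: [-0.099, 0.7, 0.1, 0.7]
contact_force: [0.2, -1.0, 0.6]
gripper_width: 85.4
```

{"api": "arm_command", "payload": {"increments": [[[0,0,0],[29,29,-15],0],[[0,0,0],[29,29,-30],0],[[0,0,0],[29,29,-30],0],[[0,0,0],[29,29,-30],0],[[0,0,0],[29,29,-30],0]]}}

```text
clock: 1.65
position: [596.3, -211.0, 139.6]
ee_rot: [-0.098, 0.7, 0.099, 0.701]
contact_force: [0.1, -0.4, 0.1]
gripper_width: 85.7
```

```bash
python3 - <<'E'
from h import *
s=readout.read_state(); print(s["clock"],s["position"].round(1),R.from_quat(s["ee_rot"]).as_matrix().round(3),s["contact_force"].round(1))
im,d,cam=grab("wrist"); cv2.imwrite("pics/w1.png",im); np.savez("w1.npz",im=im,d=d,f=cam[0],cx=cam[1],cy=cam[2],R=cam[3],e=cam[4])
print(proj([605,-204,59.5],cam))
E
```

```text
1.65 [ 596.3 -211.   139.6] [[ 0.001 -0.277  0.961]
 [ 0.001  0.961  0.277]
 [-1.     0.001  0.001]] [ 0.1 -0.4  0.1]
[[326.53161013 225.25992129]]
```

View pics/w1.png

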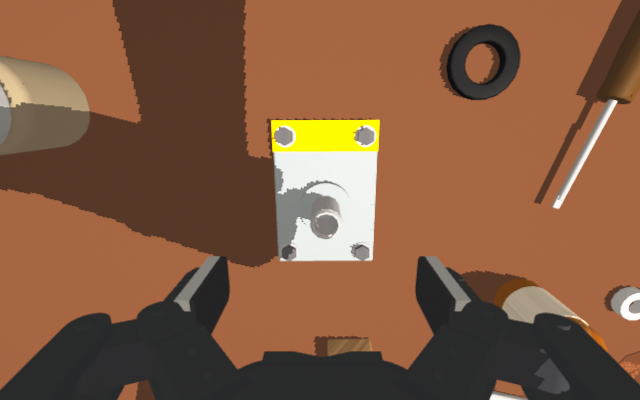

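Wrist view: tube mouth at px (325,225), yellow band on top at (325,135), black ring at (484,62). The prediction from the top camera (326.5,225.3) agrees. Measuring these precisely now.

```bash
python3 - <<'E'
from h import *
z=np.load("w1.npz"); im,d=z["im"],z["d"]; cam=(z["f"],z["cx"],z["cy"],z["R"],z["e"])
hsv=cv2.cvtColor(im,cv2.COLOR_BGR2HSV).astype(int); H,S,V=hsv[...,0],hsv[...,1],hsv[...,2]
def blob(m,box,z,ell=True,hole=False):
    u0,v0,u1,v1=box; k=np.zeros((400,640),np.uint8); k[v0:v1,u0:u1]=m[v0:v1,u0:u1]
    c=max(cv2.findContours(k,0,1)[0],key=cv2.contourArea); w=cast(c[:,0],cam,z)[:,:2].astype(np.float32)
    print(c[:,0].min(0),c[:,0].max(0),"ell",np.round(np.hstack(cv2.fitEllipse(w)),1) if ell else "", "rect",[np.round(a,1) for a in cv2.minAreaRect(w)])
blob(V<70,(430,10,530,110),10)
blob((S>180)&(H>22)&(H<35),(250,100,400,170),8,False)
print(V[205:242,308:344:2])
dd=d[190:245,300:350]; P=cloud(d,cam)[190:245,300:350]; m=(P[...,2]>54)&(dd>0); print(m.sum(),P[m].mean(0),P[m].min(0),P[m].max(0))
E
```

```text
[446  25] [519  99] ell [ 457.3 -118.2   53.9   56.9   34. ] rect [array([ 457.2, -118.1]), array([53.9, 57.2]), np.float64(16.1)]
[271 120] [379 151] ell  rect [array([ 545.9, -222.1]), array([25.7, 90.8]), np.float64(16.3)]
[[132 131 124 124 124 125 127 128 127 131 134 139 150 163 171 196 242 242]
 [131 130 124 124 124 126 127 127 127 128 136 140 151 165 172 187 242 242]
 [130 131 123 123 124 125 127 128 127 127 133 142 143 165 173 185 242 242]
 [130 131 122 124 125 127 127 130 129 141 137 142 139 166 173 183 238 242]
 [130 130 123 124 124 127 129 198 156 170 182 204 146 165 174 184 233 242]
 [130 130 123 124 125 130 145 163 172 185 195 204 222 171 173 184 232 242]
 [130 128 122 124 128 141 154 160 177 186 195 202 220 206 178 183 227 242]
 [130 129 122 134 133 145 157 164 204 232 211 204 213 218 230 181 221 242]
 [130 128 122 130 134 149 190 232 247 248 247 243 226 222 230 187 215 242]
 [130 128 122 131 138 199 244 242 221 197 225 245 248 234 227 209 209 242]
 [130 126 124 133 150 242 215 176 148 134 151 179 225 248 228 227 205 242]
 [130 127 129 134 201 240 145 129 130 130 129 130
[... 1337 characters left out ...]
0 127 133 211 142 221 248 242 243 242]
 [242 242 242 239 162 143 138 144 146 146 200 242 178 245 240 243 243 243]
 [242 242 242 242 219 139 143 142 146 147 184 220 215 244 242 243 243 243]
 [242 242 242 242 239 187 155 145 149 147 154 163 237 239 243 243 243 243]
 [241 241 242 241 242 234 223 186 157 146 160 214 241 241 242 242 242 242]
 [241 241 241 241 241 241 240 235 227 218 231 239 242 242 242 242 242 242]
 [241 241 241 241 241 241 241 241 241 239 242 242 242 242 242 242 242 242]
 [241 241 241 241 241 241 241 241 241 242 242 242 242 242 242 242 242 242]]
409 [ 603.82685693 -204.58708469   57.45608359] [ 592.57016664 -216.09583736   54.00210899] [ 616.77861975 -192.29740032   60.98442544]
```

{"api": "arm_command", "payload": {"increments": [[[0,0,0],[-40,27,0],0],[[0,0,0],[-80,54,-20],0],[[0,0,0],[-120,80,-40],0],[[0,0,0],[-139,93,-75],0],[[0,0,0],[-139,93,-110],0]]}}

```text
clock: 2.2
position: [454.5, -117.6, 30.8]
ee_rot: [-0.098, 0.699, 0.099, 0.702]
contact_force: [1.2, 0.1, -0.6]
gripper_width: 85.4
```

```bash
cat > ws.py <<'E'
import sys
from h import *
def st():
    s=readout.read_state(); Rm=R.from_quat(s["ee_rot"]).as_matrix()
    print("t",round(s["clock"],2),"p",s["position"].round(1),"yaw",np.degrees(np.arctan2(Rm[1,1],Rm[0,1])).round(2),"down",Rm[:,0].round(3),"F",s["contact_force"].round(1),"w",round(s["gripper_width"],1)); return s
def wsave(n,name="wrist"):
    st(); im,d,cam=grab(name); cv2.imwrite(f"pics/{n}.png",im); np.savez(n+".npz",im=im,d=d,f=cam[0],cx=cam[1],cy=cam[2],R=cam[3],e=cam[4]); return im,d,cam
def blob(m,box,z,cam,ell=True):
    u0,v0,u1,v1=box; k=np.zeros((400,640),np.uint8); k[v0:v1,u0:u1]=m[v0:v1,u0:u1]
    c=max(cv2.findContours(k,0,1)[0],key=cv2.contourArea); w=cast(c[:,0],cam,z)[:,:2].astype(np.float32)
    print(c[:,0].min(0),c[:,0].max(0),"ell",np.round(np.hstack(cv2.fitEllipse(w)),1) if ell else "", "rect",[np.round(a,1) for a in cv2.minAreaRect(w)])
def hsv(im):
    h=cv2.cvtColor(im,cv2.COLOR_BGR2HSV).astype(int); return h[...,0],h[...,1],h[...,2]
E
python3 - <<'E'
from ws import *
im,d,cam=wsave("w2"); print(proj([457.2,-118.1,10],cam))
E
```

```text
t 2.2 p [ 454.5 -117.6   30.8] yaw 106.06 down [ 0.004  0.002 -1.   ] F [ 1.2  0.1 -0.6] w 85.4
[[318.09589904 248.63925492]]
```

View pics/w2.png

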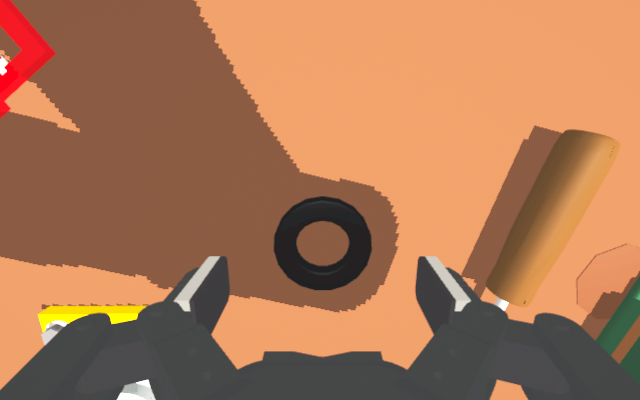

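Ring is centred between the open fingers at px (322,244).

```bash
python3 - <<'E'
from ws import *
im,d,cam=wsave("w3"); H,S,V=hsv(im); blob(V<65,(255,175,400,300),10,cam); print(proj([454.5,-117.6,10],cam))
E
```

```text
t 2.25 p [ 452.5 -118.    25.6] yaw 105.98 down [-0.006  0.002 -1.   ] F [-1.5  0.2 -3.1] w 85.3
[273 203] [371 298] ell [ 454.6 -116.4   53.5   55.9  106.7] rect [array([ 454.4, -116.5]), array([56.1, 53.6]), np.float64(15.9)]
[[319.95383745 252.2666334 ]]
```

{"api": "arm_command", "payload": {"increments": [[[0,0,0],[3,1,-8],0],[[0,0,0],[3,1,-16],0],[[0,0,0],[3,1,-25],0],[[0,0,0],[3,1,-25],0],[[0,0,0],[3,1,-25],0]]}}

```text
clock: 2.8
position: [457.3, -117.6, 2.8]
ee_rot: [-0.098, 0.702, 0.099, 0.698]
contact_force: [-1.5, -0.7, 0.5]
gripper_width: 85.7
```

```bash
python3 - <<'E'
from ws import *
im,d,cam=wsave("w3"); H,S,V=hsv(im); blob(V<65,(255,175,400,320),10,cam)
E
```

```text
t 2.8 p [ 457.3 -117.6    2.8] yaw 105.99 down [-0.005  0.001 -1.   ] F [-1.5 -0.7  0.5] w 85.7
[267 206] [381 315] ell [ 454.5 -116.4   53.4   56.   108.3] rect [array([ 454.1, -116.6]), array([56.2, 53.9]), np.float64(15.9)]
```

{"api": "arm_command", "payload": {"increments": [[[0,0,0],[-2,0.5,-3],0],[[0,0,0],[-2,0.5,-3],0.3],[[0,0,0],[-2,0.5,-3],1],[[0,0,0],[-2,0.5,-3],1],[[0,0,0],[-2,0.5,-3],1]]}}

```text
clock: 3.35
position: [455.5, -117.0, 0.8]
ee_rot: [-0.098, 0.702, 0.099, 0.699]
contact_force: [-2.1, -0.4, 6.7]
gripper_width: 52.2
```

{"api": "arm_command", "payload": {"increments": [[[0,0,0],[0,0,0],1],[[0,0,0],[0,0,0],1],[[0,0,0],[0,0,0],1],[[0,0,0],[0,0,0],1],[[0,0,0],[0,0,0],1]]}}

```text
clock: 3.85
position: [455.6, -117.0, 0.9]
ee_rot: [-0.098, 0.702, 0.099, 0.699]
contact_force: [-0.5, 0.8, 2.0]
gripper_width: 52.2
```

{"api": "arm_command", "payload": {"increments": [[[0,0,0],[0,0,25],1],[[0,0,0],[0,0,50],1],[[0,0,0],[0,0,90],1],[[0,0,0],[0,0,90],1],[[0,0,0],[0,0,90],1]]}}

```text
clock: 4.35
position: [455.9, -116.9, 91.5]
ee_rot: [-0.098, 0.701, 0.099, 0.7]
contact_force: [0.3, -0.1, -0.7]
gripper_width: 52.3
```

```bash
python3 - <<'E'
from ws import *
im,d,cam=wsave("w4"); H,S,V=hsv(im); s=readout.read_state()
p=s["position"]; print(proj(p+[0,0,6],cam),proj(p,cam))
E
```

```text
t 4.35 p [ 455.9 -116.9   91.5] yaw 106.0 down [-0.002  0.001 -1.   ] F [ 0.3 -0.1 -0.7] w 52.3
[[320.58053078 264.9518498 ]] [[320.61132167 259.34309097]]
```

View pics/w4.png

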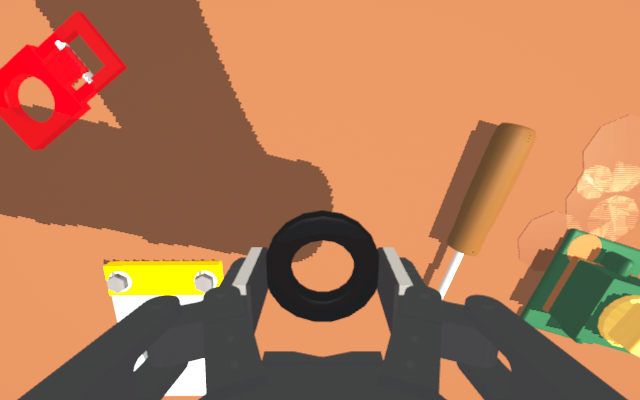

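Ring is held centrally (px 322,266, centred on the TCP projection). Moving it over the tube.

{"api": "arm_command", "payload": {"increments": [[[0,0,0],[40,-24,0],1],[[0,0,0],[80,-48,0],1],[[0,0,0],[115,-68,0],1],[[0,0,0],[149,-87.4,0],1],[[0,0,0],[149,-87.4,0],1]]}}

```text
clock: 4.9
position: [606.7, -206.5, 87.3]
ee_rot: [-0.097, 0.702, 0.098, 0.698]
contact_force: [-1.0, 0.3, -1.0]
gripper_width: 52.6
```

{"api": "arm_command", "payload": {"increments": [[[0,0,0],[0,0,0],1],[[0,0,0],[0,0,0],1],[[0,0,0],[0,0,0],1],[[0,0,0],[0,0,0],1],[[0,0,0],[0,0,0],1]]}}

```text
clock: 5.4
position: [606.4, -206.1, 87.8]
ee_rot: [-0.098, 0.702, 0.098, 0.698]
contact_force: [0.6, 0.4, -0.3]
gripper_width: 52.5
```

```bash
python3 - <<'E'
from ws import *
st(); im,d,cam=grab("wrist"); cv2.imwrite("pics/w5.png",im[160:340,230:420].repeat(3,0).repeat(3,1))
E
```

```text
t 5.4 p [ 606.4 -206.1   87.8] yaw 105.93 down [-0.006  0.    -1.   ] F [ 0.6  0.4 -0.3] w 52.5
```

View pics/w5.png

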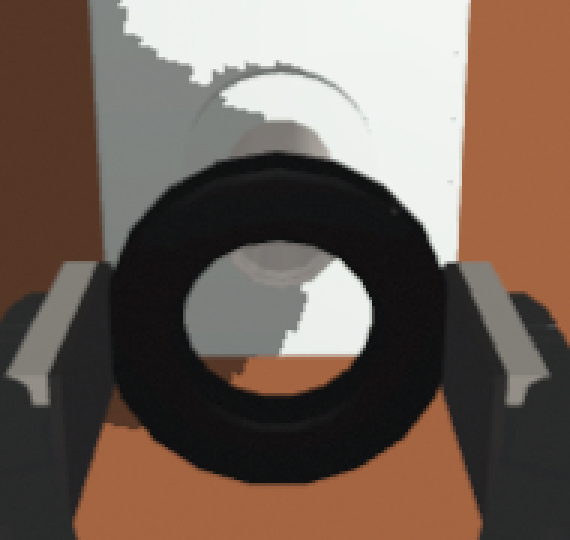

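Ring hole and tube are both centred at crop u≈278. Applying the 2 mm correction, then lowering.

{"api": "arm_command", "payload": {"increments": [[[0,0,0],[-1.8,1.8,0],1],[[0,0,0],[-1.8,1.8,-5],1],[[0,0,0],[-1.8,1.8,-15],1],[[0,0,0],[-1.8,1.8,-27],1],[[0,0,0],[-1.8,1.8,-37],1]]}}

```text
clock: 5.95
position: [604.0, -204.2, 49.0]
ee_rot: [-0.097, 0.703, 0.099, 0.698]
contact_force: [-0.9, -0.2, -0.6]
gripper_width: 52.2
```

```bash
python3 -c "
from ws import *
s=st(); print(s['wrist_torque'])"
```

```text
t 5.95 p [ 604.  -204.2   49. ] yaw 105.91 down [-0.008  0.001 -1.   ] F [-0.9 -0.2 -0.6] w 52.2
[ 0.06273091 -0.00316026  0.02369373]
```

{"api": "arm_command", "payload": {"increments": [[[0,0,0],[0.5,0,-10],1],[[0,0,0],[0.5,0,-20],1],[[0,0,0],[0.5,0,-28],1],[[0,0,0],[0.5,0,-31],1],[[0,0,0],[0.5,0,-31.5],1]]}}

```text
clock: 6.45
position: [604.6, -204.2, 17.3]
ee_rot: [-0.097, 0.703, 0.099, 0.698]
contact_force: [-1.3, -0.3, -0.5]
gripper_width: 52.2
```

{"api": "arm_command", "payload": {"increments": [[[0,0,0],[0,0,0],0.4],[[0,0,0],[0,0,0],0.3],[[0,0,0],[0,0,0],0.2],[[0,0,0],[0,0,0],0.1],[[0,0,0],[0,0,0],0]]}}

```text
clock: 6.95
position: [604.7, -204.3, 17.5]
ee_rot: [-0.097, 0.703, 0.098, 0.698]
contact_force: [-0.3, 0.5, -1.0]
gripper_width: 85.5
```

{"api": "arm_command", "payload": {"increments": [[[0,0,0],[0,0,20],0],[[0,0,0],[0,0,50],0],[[0,0,0],[0,0,90],0],[[0,0,0],[0,0,120],0],[[0,0,0],[0,0,120],0]]}}

```text
clock: 7.45
position: [607.8, -205.0, 143.5]
ee_rot: [-0.099, 0.699, 0.097, 0.701]
contact_force: [0.7, -0.1, 0.2]
gripper_width: 85.5
```

```bash
python3 - <<'E'
from ws import *
im,d,cam=wsave("w6"); H,S,V=hsv(im); blob(V<65,(250,150,400,260),26,cam); print(proj([604.7,-204.3,26],cam))
P=cloud(d,cam); m=(V<65)&(d>0); m[:, :250]=0; m[:,400:]=0; m[:150]=0; m[260:]=0; print(np.percentile(P[m][:,2],[20,50,80]))
E
```

```text
t 7.45 p [ 607.8 -205.   143.5] yaw 105.97 down [ 0.004 -0.002 -1.   ] F [ 0.7 -0.1  0.2] w 85.5
[293 163] [355 225] ell [ 604.6 -203.5   52.7   54.   110.9] rect [array([ 604.3, -203.6]), array([54.3, 52.8]), np.float64(16.1)]
[[323.09772927 195.11687481]]
[25.12947343 25.70710605 26.32025121]
```

{"api": "arm_command", "payload": {"increments": [[[0,0,7],[-15,35,15],0],[[0,0,14],[-30,70,30],0],[[0,0,21],[-40,105,30],0],[[0,0,28],[-40,140,30],0],[[0,0,31],[-40,160,30],0]]}}

```text
clock: 8.0
position: [564.9, -42.4, 169.5]
ee_rot: [-0.283, 0.649, 0.283, 0.647]
contact_force: [0.9, -0.7, 0.5]
gripper_width: 85.4
```

{"api": "arm_command", "payload": {"increments": [[[0,0,7],[0,35,0],0],[[0,0,14],[0,70,0],0],[[0,0,21],[0,105,0],0],[[0,0,28],[5,140,-10],0],[[0,0,31],[10,160,-20],0]]}}

```text
clock: 8.5
position: [574.4, 119.7, 148.1]
ee_rot: [-0.447, 0.549, 0.447, 0.546]
contact_force: [0.4, -0.5, 0.0]
gripper_width: 85.3
```

{"api": "arm_command", "payload": {"increments": [[[0,0,7],[8,35,-10],0],[[0,0,14],[12,70,-20],0],[[0,0,21],[12,100,-40],0],[[0,0,29],[12,102,-50],0],[[0,0,29],[12,102,-50],0]]}}

```text
clock: 9.0
position: [584.5, 221.5, 94.4]
ee_rot: [-0.569, 0.422, 0.571, 0.415]
contact_force: [0.4, -0.6, -0.6]
gripper_width: 85.4
```

{"api": "arm_command", "payload": {"increments": [[[0,0,0],[0,0,0],0],[[0,0,0],[0,0,0],0],[[0,0,0],[0,0,0],0],[[0,0,0],[0,0,0],0],[[0,0,0],[0,0,0],0]]}}

```text
clock: 9.5
position: [584.8, 221.2, 95.0]
ee_rot: [-0.569, 0.422, 0.571, 0.415]
contact_force: [-0.4, 0.9, -0.1]
gripper_width: 85.6
```

```bash
python3 - <<'E'
from ws import *
im,d,cam=wsave("w7"); H,S,V=hsv(im); print(proj([590,217.5,14],cam)); print(readout.read_state()["joints"].round(2))
E
```

```text
t 9.5 p [584.8 221.2  95. ] yaw -162.6 down [-0.007 -0.007 -1.   ] F [-0.4  0.9 -0.1] w 85.6
[[315.40421459 204.24742248]]
[ 0.62  0.51 -0.16  0.   -0.91 -0.32]
```

View pics/w7.png

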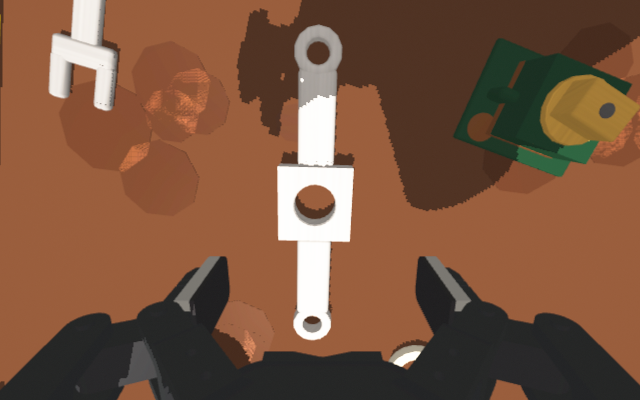

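Crossbar hub at px (315,203), hole centred there, bar nearly vertical in the image, and the pin is visible at (590,110). Measuring bar angle and hub centre.

```bash
cat > q.py <<'E'
from ws import *
z=np.load("w7.npz"); im,d=z["im"],z["d"]; cam=(z["f"],z["cx"],z["cy"],z["R"],z["e"]); H,S,V=hsv(im)
m=((S<60)&(V>90)).astype(np.uint8); m[:, :270]=0; m[:,360:]=0; m[:15]=0; m[345:]=0
blob(m>0,(270,15,360,345),12,cam,False)
hub=m.copy(); hub[:158]=0; hub[250:]=0
hub=cv2.morphologyEx(hub,cv2.MORPH_CLOSE,np.ones((45,45),np.uint8)); hub=cv2.morphologyEx(hub,cv2.MORPH_OPEN,np.ones((45,45),np.uint8))
blob(hub>0,(270,140,360,260),14,cam,False)
hole=(1-m); hole[:175]=0; hole[235:]=0; hole[:,:285]=0; hole[:,345:]=0
blob(hole>0,(285,175,345,235),14,cam)
E
python3 q.py
```

```text
[277  24] [353 339] ell  rect [array([590.8, 217.8]), array([ 54.9, 238. ]), np.float64(15.9)]
[278 163] [351 241] ell  rect [array([591.2, 217.2]), array([54.7, 59.5]), np.float64(17.3)]
[295 185] [334 218] ell [591.2 215.7  25.3  27.8 104.6] rect [array([591.2, 215.9]), array([28.6, 25.1]), np.float64(17.4)]
```

{"api": "arm_command", "payload": {"increments": [[[0,0,0],[6.2,-3.7,-25],0],[[0,0,0],[6.2,-3.7,-50],0],[[0,0,0],[6.2,-3.7,-75],0],[[0,0,0],[6.2,-3.7,-85],0],[[0,0,0],[6.2,-3.7,-85],0]]}}

```text
clock: 10.05
position: [590.1, 217.0, 8.5]
ee_rot: [-0.569, 0.423, 0.571, 0.414]
contact_force: [0.1, -0.2, 1.6]
gripper_width: 85.5
```

```bash
python3 -c "
from ws import *
s=st()"
```

```text
t 10.05 p [590.1 217.    8.5] yaw -162.6 down [-0.01  -0.009 -1.   ] F [ 0.1 -0.2  1.6] w 85.5
```

{"api": "arm_command", "payload": {"increments": [[[0,0,0],[0.5,0.4,-4],0],[[0,0,0],[0.5,0.4,-7],0],[[0,0,0],[0.5,0.4,-7],0.3],[[0,0,0],[0.5,0.4,-7],1],[[0,0,0],[0.5,0.4,-7],1]]}}

```text
clock: 10.55
position: [591.4, 217.8, 2.8]
ee_rot: [-0.569, 0.422, 0.571, 0.415]
contact_force: [-0.9, 0.5, 3.0]
gripper_width: 52.2
```

{"api": "arm_command", "payload": {"increments": [[[0,0,0],[0,0,0],1],[[0,0,0],[0,0,0],1],[[0,0,0],[0,0,0],1],[[0,0,0],[0,0,0],1],[[0,0,0],[0,0,0],1]]}}

```text
clock: 11.05
position: [591.2, 217.8, 2.9]
ee_rot: [-0.569, 0.422, 0.571, 0.414]
contact_force: [-0.8, 1.3, 1.1]
gripper_width: 51.7
```

{"api": "arm_command", "payload": {"increments": [[[0,0,0],[0,0,20],1],[[0,0,0],[0,0,50],1],[[0,0,0],[0,0,90],1],[[0,0,0],[0,0,130],1],[[0,0,0],[0,0,170],1]]}}

```text
clock: 11.55
position: [590.6, 217.5, 173.5]
ee_rot: [-0.569, 0.423, 0.571, 0.414]
contact_force: [0.8, 0.1, -2.3]
gripper_width: 52.2
```

```bash
python3 - <<'E'
from ws import *
im,d,cam=wsave("w8"); p=readout.read_state()["position"]; print(proj([p,p+[0,0,12.5]],cam))
H,S,V=hsv(im); m=((S<60)&(V>150)).astype(np.uint8)
m[:,:250]=0;m[:,400:]=0
blob(m>0,(250,0,400,360),p[2]+10.5,cam,False); print(V[255:345:10,240:420:10])
E
```

```text
t 11.55 p [590.6 217.5 173.5] yaw -162.6 down [-0.01  -0.008 -1.   ] F [ 0.8  0.1 -2.3] w 52.2
[[312.24993486 268.36760014]
 [311.70963355 282.09721335]]
[264 213] [390 356] ell  rect [array([585.8, 221.6]), array([57.7, 69.9]), np.float64(15.6)]
[[147 117  32 154 254 254 147 147 147 147 148 157 253 254  80 116 148 147]
 [ 36 116  30 254 254 168 147 148 147 148 147 147 253 254  34  85 116  36]
 [117  82  30 153 254 163 147 147 147 147 147 131 253 254  34  31 116  37]
 [127  34  31 254 254 252 131 131 146 133 132 140 253 254  33  32 128 104]
 [ 37  38  30 254 254 254 210 135 128 129 176 253 253 253  33  31  65  37]
 [ 37  39  30 254 254 254 254 253 253 253 254 253 253 253 122  30  36  36]
 [ 35  39  48 254 254 254 254 253 253 253 254 253 253 253 253  33  36  36]
 [ 37  35  76 147 148 147 251 250 249 249 246 176 191 191 255  34  37  36]
 [ 37  37  75 147 147 147 254 254 254 254 253 147 147 147 155 180  36  37]]
```

{"api": "arm_command", "payload": {"increments": [[[0,0,0],[-10,-30,0],1],[[0,0,0],[-15,-65,0],1],[[0,0,0],[-20,-100,0],1],[[0,0,0],[-20,-140,0],1],[[0,0,0],[-20,-180,0],1]]}}

```text
clock: 12.1
position: [573.8, 37.6, 181.4]
ee_rot: [0.572, -0.418, -0.569, -0.418]
contact_force: [-0.2, -0.5, -2.2]
gripper_width: 52.4
```

{"api": "arm_command", "payload": {"increments": [[[0,0,0],[0,-40,0],1],[[0,0,0],[0,-80,0],1],[[0,0,-1.1],[10,-120,0],1],[[0,0,-1.1],[20,-155,0],1],[[0,0,-1.1],[30,-180,0],1]]}}

```text
clock: 12.6
position: [603.4, -144.7, 180.4]
ee_rot: [0.567, -0.424, -0.565, -0.423]
contact_force: [1.2, 0.7, -2.1]
gripper_width: 52.0
```

{"api": "arm_command", "payload": {"increments": [[[0,0,0],[4,-30,-10],1],[[0,0,0],[4,-60,-30],1],[[0,0,0],[4,-62,-50],1],[[0,0,0],[4,-62,-70],1],[[0,0,0],[4,-62,-80],1]]}}

```text
clock: 13.1
position: [605.5, -206.8, 97.2]
ee_rot: [-0.565, 0.426, 0.566, 0.423]
contact_force: [-0.3, 0.4, -2.9]
gripper_width: 52.0
```

{"api": "arm_command", "payload": {"increments": [[[0,0,0],[0,0,0],1],[[0,0,0],[0,0,0],1],[[0,0,0],[0,0,0],1],[[0,0,0],[0,0,0],1],[[0,0,0],[0,0,0],1]]}}

```text
clock: 13.6
position: [606.0, -206.7, 98.2]
ee_rot: [-0.566, 0.425, 0.566, 0.423]
contact_force: [0.3, -0.3, -2.0]
gripper_width: 51.7
```

```bash
python3 - <<'E'
from ws import *
im,d,cam=wsave("w9"); cv2.imwrite("pics/w9c.png",im[100:400,170:470].repeat(2,0).repeat(2,1))
E
```

```text
t 13.6 p [ 606.  -206.7   98.2] yaw -163.73 down [-0.002 -0.002 -1.   ] F [ 0.3 -0.3 -2. ] w 51.7
```

View pics/w9c.png

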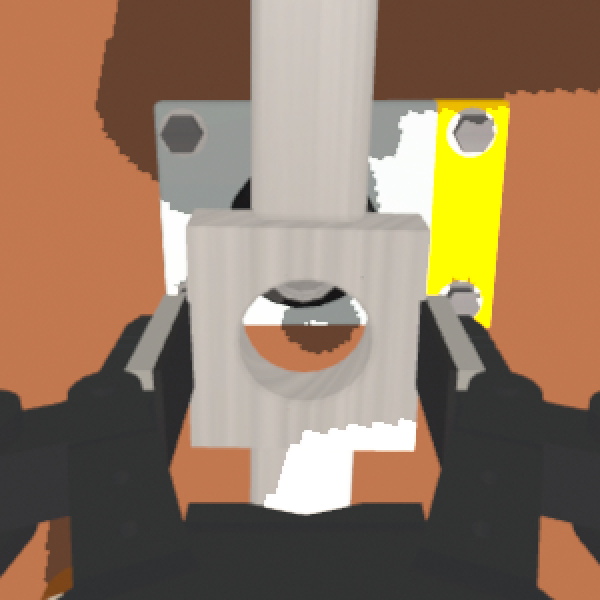

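Hub held between the pads with the tube just visible through the hole. I want a check on the offset of the hub along the bar relative to the TCP.

```bash
python3 - <<'E'
from ws import *
z=np.load("w9.npz"); im,d=z["im"],z["d"]; cam=(z["f"],z["cx"],z["cy"],z["R"],z["e"]); H,S,V=hsv(im)
p=np.array([606,-206.7,98.2]); zt=p[2]+11.2
print("proj tcp top",proj(p+[0,0,11.2],cam))
P=cloud(d,cam); m=(abs(P[...,2]-zt)<6)&(d>0); m[:,:255]=0; m[:,395:]=0; m[:200]=0; m[340:]=0
print("topz",np.percentile(P[m][:,2],[10,50,90]))
def line(pts): return cast(np.array(pts)/2+[170,100],cam,zt).round(1)
# hole rim top-face: left,right,top,bottom ; hub corners bottom-left/right, back-left/right top edge
print(line([[240,338],[371,338],[305,280],[305,400]])); print(line([[190,447],[416,451],[187,228],[428,232]]))
E
```

```text
proj tcp top [[321.21592486 270.66399385]]
topz [106.83408652 108.87349756 109.82361162]
[[ 620.  -203.5  109.4]
 [ 591.1 -211.9  109.4]
 [ 609.7 -221.4  109.4]
 [ 601.1 -192.1  109.4]]
[[ 624.2 -171.8  109.4]
 [ 571.3 -186.1  109.4]
 [ 637.8 -225.9  109.4]
 [ 587.1 -239.8  109.4]]
```

{"api": "arm_command", "payload": {"increments": [[[0,0,0],[-1.3,2.4,0],1],[[0,0,0],[-1.3,2.4,-10],1],[[0,0,0],[-1.3,2.4,-22],1],[[0,0,0],[-1.3,2.4,-35],1],[[0,0,0],[-1.3,2.4,-46],1]]}}

```text
clock: 14.15
position: [603.7, -204.2, 49.9]
ee_rot: [-0.565, 0.426, 0.567, 0.423]
contact_force: [-0.7, 0.3, -2.3]
gripper_width: 51.9
```

```bash
python3 -c "
from ws import *
s=st(); print(s['wrist_torque'])"
```

```text
t 14.15 p [ 603.7 -204.2   49.9] yaw -163.75 down [-0.005 -0.001 -1.   ] F [-0.7  0.3 -2.3] w 51.9
[ 0.01545786  0.00663601 -0.01102155]
```

{"api": "arm_command", "payload": {"increments": [[[0,0,0],[0.8,0,-8],1],[[0,0,0],[0.8,0,-15],1],[[0,0,0],[0.8,0,-19],1],[[0,0,0],[0.8,0,-20.5],1],[[0,0,0],[0.8,0,-20.5],1]]}}

```text
clock: 14.65
position: [604.7, -204.3, 29.5]
ee_rot: [-0.565, 0.426, 0.567, 0.423]
contact_force: [0.7, -0.9, -1.6]
gripper_width: 52.3
```

{"api": "arm_command", "payload": {"increments": [[[0,0,0],[0,0,0],0.4],[[0,0,0],[0,0,0],0.3],[[0,0,0],[0,0,0],0.2],[[0,0,0],[0,0,0],0.1],[[0,0,0],[0,0,0],0]]}}

```text
clock: 15.15
position: [605.0, -204.3, 30.0]
ee_rot: [-0.565, 0.425, 0.566, 0.423]
contact_force: [0.0, 0.6, 0.1]
gripper_width: 85.0
```

{"api": "arm_command", "payload": {"increments": [[[0,0,0],[0,0,20],0],[[0,0,0],[0,0,50],0],[[0,0,0],[0,0,90],0],[[0,0,0],[0,0,130],0],[[0,0,0],[0,0,150],0]]}}

```text
clock: 15.65
position: [606.7, -204.8, 184.8]
ee_rot: [0.568, -0.424, -0.564, -0.424]
contact_force: [1.5, 0.2, -0.4]
gripper_width: 85.5
```

{"api": "arm_command", "payload": {"increments": [[[0,0,0],[0,0,0],0],[[0,0,0],[0,0,0],0],[[0,0,0],[0,0,0],0],[[0,0,0],[0,0,0],0],[[0,0,0],[0,0,0],0]]}}

```text
clock: 16.15
position: [606.2, -204.7, 183.2]
ee_rot: [0.567, -0.425, -0.565, -0.423]
contact_force: [0.0, 0.3, 0.2]
gripper_width: 85.0
```

```bash
python3 - <<'E'
from ws import *
im,d,cam=wsave("w10"); cv2.imwrite("pics/w10c.png",im)
H,S,V=hsv(im); P=cloud(d,cam); print(proj([604.7,-204.3,40],cam))
m=(P[...,2]>30)&(P[...,2]<45)&(d>0)&(abs(P[...,0]-604)<120)&(abs(P[...,1]+204)<150)&(abs(P[...,0]-640*0-604)<90)
m=m.astype(np.uint8); m[300:]=0
pts=P[m>0][:,:2].astype(np.float32); r=cv2.minAreaRect(pts); print(r); w,v=np.linalg.eigh(np.cov(pts.T)); print(np.degrees(np.arctan2(v[1,1],v[0,1])))
print(np.percentile(P[m>0][:,2],[5,50,95]))
blob((S>180)&(H>22)&(H<35),(300,50,500,350),8,cam,False)
E
```

```text
t 16.15 p [ 606.2 -204.7  183.2] yaw -163.7 down [ 0.001 -0.003 -1.   ] F [0.  0.3 0.2] w 85.0
[[323.17261367 191.61493034]]
((605.251220703125, -205.97882080078125), (54.056156158447266, 235.179931640625), 14.433656692504883)
104.43278386667046
[35.87799127 38.06412771 40.5026462 ]
[369 139] [398 225] ell  rect [array([ 545.6, -222.2]), array([25.8, 89.9]), np.float64(16.3)]
```

View pics/w10c.png

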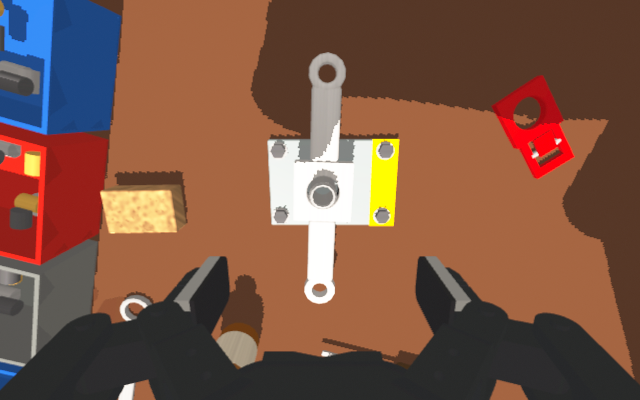

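```bash
python3 - <<'E'
from ws import *
z=np.load("w10.npz"); im,d=z["im"],z["d"]; cam=(z["f"],z["cx"],z["cy"],z["R"],z["e"]); H,S,V=hsv(im)
m=((S<70)&(V>85)).astype(np.uint8)
for box in ((305,50,350,92),(300,272,340,305)):
    blob(m>0,box,38,cam)
    u0,v0,u1,v1=box; print(cast([[0,0]],cam,38)[0,:0])
print(cast([[327.5,72.5],[320,290.5]],cam,38))
a=cast([[327.5,72.5],[320,290.5]],cam,38); print(np.degrees(np.arctan2(*(a[1]-a[0])[1::-1])))
# hub edges from depth
P=cloud(d,cam); c,s=np.cos(np.radians(16.3)),np.sin(np.radians(16.3))
Q=(P[...,:2]-[604.7,-204.3])@np.array([[c,-s],[s,c]])
ok=(P[...,2]>30)&(P[...,2]<46)&(d>0)
xs=[];
for lo in range(-110,111,10):
    k=ok&(abs(Q[...,1]-lo)<5)&(abs(Q[...,0])<40); 
    if k.sum()>20: xs.append((lo,Q[k][:,0].min().round(1),Q[k][:,0].max().round(1)))
print(*xs)
E
```

```text
[308  52] [345  91] ell [ 630.7 -303.3   31.5   32.7  174.6] rect [array([ 631.2, -304.4]), array([31.3, 30.6]), np.float64(16.3)]
[]
[304 272] [334 303] ell [ 580.1 -106.7   31.8   38.4   13.9] rect [array([ 580.1, -105.5]), array([30.8, 35.7]), np.float64(16.4)]
[]
[[ 630.28260096 -304.15467799   38.        ]
 [ 578.18654172 -102.73041159   38.        ]]
104.50112034357782
(-110, np.float64(-18.3), np.float64(12.2)) (-100, np.float64(-18.4), np.float64(12.3)) (-90, np.float64(-15.9), np.float64(9.8)) (-80, np.float64(-15.5), np.float64(9.9)) (-70, np.float64(-14.9), np.float64(10.9)) (-60, np.float64(-14.9), np.float64(11.0)) (-50, np.float64(-14.2), np.float64(11.0)) (-40, np.float64(-14.3), np.float64(11.1)) (-30, np.float64(-27.5), np.float64(26.1)) (-20, np.float64(-27.4), np.float64(25.9)) (-10, np.float64(-27.4), np.float64(26.0)) (0, np.float64(-26.8), np.float64(27.3)) (10, np.float64(-26.3), np.float64(27.4)) (20, np.float64(-26.3), np.float64(27.8)) (30, np.float64(-25.7), np.float64(27.7)) (40, np.float64(-11.6), np.float64(13.8)) (50, np.float64(-10.9), np.float64(13.8)) (60, np.float64(-10.9), np.float64(15.1)) (70, np.float64(-10.0), np.float64(15.2)) (80, np.float64(-10.2), np.float64(15.2)) (90, np.float64(-9.3), np.float64(16.4)) (100, np.float64(-11.5), np.float64(18.7)) (110, np.float64(-11.4), np.float64(18.5))
```

Bar is on the tube, but turned −1.8° from square (end rings at px (327,72) and (320,290)). I'll grip the hub parallel to its sides and turn it back.

{"api": "arm_command", "payload": {"increments": [[[0,0,-1.8],[-1.5,0.4,-40],0],[[0,0,-1.8],[-1.5,0.4,-80],0],[[0,0,-1.8],[-1.5,0.4,-115],0],[[0,0,-1.8],[-1.5,0.4,-135],0],[[0,0,-1.8],[-1.5,0.4,-145],0]]}}

```text
clock: 16.7
position: [603.2, -204.2, 35.4]
ee_rot: [-0.559, 0.435, 0.56, 0.431]
contact_force: [0.0, 0.2, -0.3]
gripper_width: 85.5
```

{"api": "arm_command", "payload": {"increments": [[[0,0,0],[0,0,-5],0],[[0,0,0],[0,0,-5],0.2],[[0,0,0],[0,0,-5],1],[[0,0,0],[0,0,-5],1],[[0,0,0],[0,0,-5],1]]}}

```text
clock: 17.2
position: [604.8, -204.4, 32.6]
ee_rot: [0.56, -0.434, -0.558, -0.432]
contact_force: [0.7, 1.1, 4.8]
gripper_width: 51.8
```

```bash
python3 -c "
from ws import *
s=st()"
```

```text
t 17.2 p [ 604.8 -204.4   32.6] yaw -165.48 down [ 0.    -0.003 -1.   ] F [0.7 1.1 4.8] w 51.8
```

{"api": "arm_command", "payload": {"increments": [[[0,0,0],[0,0,1],1],[[0,0,0.9],[0,0,1],1],[[0,0,1.8],[0,0,1],1],[[0,0,1.8],[0,0,0],1],[[0,0,1.8],[0,0,0],1]]}}

```text
clock: 17.7
position: [604.2, -204.3, 32.6]
ee_rot: [0.566, -0.425, -0.566, -0.423]
contact_force: [-1.9, 1.1, 1.8]
gripper_width: 51.3
```

{"api": "arm_command", "payload": {"increments": [[[0,0,0],[0,0,0],0.4],[[0,0,0],[0,0,0],0.3],[[0,0,0],[0,0,0],0.2],[[0,0,0],[0,0,0],0.1],[[0,0,0],[0,0,0],0]]}}

```text
clock: 18.2
position: [604.4, -204.4, 32.7]
ee_rot: [0.567, -0.425, -0.565, -0.423]
contact_force: [-0.1, 0.5, -0.2]
gripper_width: 85.4
```

{"api": "arm_command", "payload": {"increments": [[[0,0,0],[0,0,20],0],[[0,0,0],[0,0,50],0],[[0,0,0],[0,0,90],0],[[0,0,0],[0,0,130],0],[[0,0,0],[0,0,150],0]]}}

```text
clock: 18.7
position: [606.1, -204.9, 187.3]
ee_rot: [0.569, -0.424, -0.563, -0.424]
contact_force: [1.1, -0.1, -0.1]
gripper_width: 85.1
```

{"api": "arm_command", "payload": {"increments": [[[0,0,0],[0,0,0],0],[[0,0,0],[0,0,0],0],[[0,0,0],[0,0,0],0],[[0,0,0],[0,0,0],0],[[0,0,0],[0,0,0],0]]}}

```text
clock: 19.2
position: [605.6, -204.8, 185.7]
ee_rot: [0.568, -0.424, -0.564, -0.423]
contact_force: [-0.5, -0.3, 0.6]
gripper_width: 85.7
```

```bash
cat > bar.py <<'E'
from ws import *
im,d,cam=wsave("w11"); P=cloud(d,cam); c,s=np.cos(np.radians(16.3)),np.sin(np.radians(16.3))
Q=(P[...,:2]-[604.7,-204.3])@np.array([[c,-s],[s,c]])
ok=(P[...,2]>30)&(P[...,2]<46)&(d>0)
for lo in (-100,-70,-50,-20,0,20,50,70,100):
    k=ok&(abs(Q[...,1]-lo)<5)&(abs(Q[...,0])<40)
    if k.sum()>20: print(lo,Q[k][:,0].min().round(1),Q[k][:,0].max().round(1),end="; ")
E
python3 bar.py
```

```text
t 19.2 p [ 605.6 -204.8  185.7] yaw -163.64 down [ 0.004 -0.005 -1.   ] F [-0.5 -0.3  0.6] w 85.7
-100 -16.3 13.9; -70 -14.3 11.7; -50 -13.6 10.9; -20 -27.7 25.8; 0 -28.2 25.4; 20 -28.0 25.8; 50 -14.1 11.7; 70 -13.5 11.9; 100 -16.1 14.3;
```

Bar is now square within about 0.2°. Going for the white ring.

{"api": "arm_command", "payload": {"increments": [[[0,0,0],[-12,44,0],0],[[0,0,0],[-24,88,0],0],[[0,0,0],[-36,132,0],0],[[0,0,0],[-48,176,0],0],[[0,0,0],[-60,220,0],0]]}}

```text
clock: 19.75
position: [545.0, 16.7, 185.7]
ee_rot: [0.568, -0.424, -0.564, -0.423]
contact_force: [0.5, 0.6, -1.1]
gripper_width: 85.5
```

{"api": "arm_command", "payload": {"increments": [[[0,0,0],[-12,44,0],0],[[0,0,0],[-24,88,0],0],[[0,0,0],[-36,132,0],0],[[0,0,0],[-48,176,0],0],[[0,0,0],[-60,210,-20],0]]}}

```text
clock: 20.25
position: [486.0, 230.2, 168.0]
ee_rot: [0.569, -0.422, -0.563, -0.425]
contact_force: [0.3, -0.5, 1.1]
gripper_width: 85.1
```

{"api": "arm_command", "payload": {"increments": [[[0,0,0],[-10,44,-20],0],[[0,0,0],[-20,88,-40],0],[[0,0,0],[-27,116,-60],0],[[0,0,0],[-27,116,-80],0],[[0,0,0],[-27,116,-95],0]]}}

```text
clock: 20.75
position: [458.0, 347.0, 70.9]
ee_rot: [0.57, -0.422, -0.564, -0.423]
contact_force: [-0.6, -0.4, -0.6]
gripper_width: 85.1
```

{"api": "arm_command", "payload": {"increments": [[[0,0,0],[0,0,0],0],[[0,0,0],[0,0,0],0],[[0,0,0],[0,0,0],0],[[0,0,0],[0,0,0],0],[[0,0,0],[0,0,0],0]]}}

```text
clock: 21.25
position: [458.4, 347.1, 71.9]
ee_rot: [0.57, -0.421, -0.564, -0.424]
contact_force: [-0.3, 0.3, -0.1]
gripper_width: 85.7
```

```bash
python3 - <<'E'
from ws import *
im,d,cam=wsave("w12"); H,S,V=hsv(im); print(proj([458,342,9],cam))
m=(S<80)&(V>110); u,v=proj([458,342,9],cam)[0].astype(int)
blob(m,(u-60,v-60,u+60,v+50),9,cam)
E
```

```text
t 21.25 p [458.4 347.1  71.9] yaw -163.44 down [ 0.009 -0.002 -1.   ] F [-0.3  0.3 -0.1] w 85.7
[[325.13801937 212.04117096]]
[289 176] [361 246] ell [458.2 342.3  48.8  50.1  14.2] rect [array([458.1, 342.1]), array([49.1, 49.8]), np.float64(16.8)]
```

{"api": "arm_command", "payload": {"increments": [[[0,0,0],[-0.2,-4.8,-25],0],[[0,0,0],[-0.2,-4.8,-45],0],[[0,0,0],[-0.2,-4.8,-60],0],[[0,0,0],[-0.2,-4.8,-66],0],[[0,0,0],[-0.2,-4.8,-66],0]]}}

```text
clock: 21.8
position: [458.0, 341.9, 5.2]
ee_rot: [0.57, -0.422, -0.564, -0.424]
contact_force: [-1.0, 0.1, 0.2]
gripper_width: 85.6
```

```bash
python3 -c "
from ws import *
s=st()"
```

```text
t 21.8 p [458.  341.9   5.2] yaw -163.44 down [ 0.008 -0.003 -1.   ] F [-1.   0.1  0.2] w 85.6
```

{"api": "arm_command", "payload": {"increments": [[[0,0,0],[0,0.4,-4],0],[[0,0,0],[0,0.4,-5],0.2],[[0,0,0],[0,0.4,-5],0.4],[[0,0,0],[0,0.4,-5],1],[[0,0,0],[0,0.4,-5],1]]}}

```text
clock: 22.3
position: [458.3, 342.7, 1.4]
ee_rot: [0.57, -0.421, -0.564, -0.424]
contact_force: [-0.0, -1.4, 4.8]
gripper_width: 46.1
```

{"api": "arm_command", "payload": {"increments": [[[0,0,0],[0,0,0],1],[[0,0,0],[0,0,0],1],[[0,0,0],[0,0,0],1],[[0,0,0],[0,0,0],1],[[0,0,0],[0,0,0],1]]}}

```text
clock: 22.8
position: [458.3, 342.8, 1.4]
ee_rot: [0.57, -0.421, -0.564, -0.424]
contact_force: [-0.1, 0.7, 2.6]
gripper_width: 46.8
```

{"api": "arm_command", "payload": {"increments": [[[0,0,0],[0,0,20],1],[[0,0,0],[0,0,60],1],[[0,0,0],[0,0,105],1],[[0,0,0],[0,0,150],1],[[0,0,0],[0,0,180],1]]}}

```text
clock: 23.3
position: [459.0, 343.4, 184.8]
ee_rot: [0.57, -0.42, -0.564, -0.425]
contact_force: [1.3, 1.0, -1.0]
gripper_width: 46.3
```

{"api": "arm_command", "payload": {"increments": [[[0,0,0],[12,-44,0],1],[[0,0,0],[24,-88,0],1],[[0,0,0],[36,-132,0],1],[[0,0,0],[48,-176,0],1],[[0,0,0],[60,-220,0],1]]}}

```text
clock: 23.8
position: [518.9, 121.6, 184.6]
ee_rot: [0.57, -0.42, -0.564, -0.425]
contact_force: [0.9, 0.1, -0.2]
gripper_width: 46.5
```

{"api": "arm_command", "payload": {"increments": [[[0,0,0],[12,-44,0],1],[[0,0,0],[24,-88,0],1],[[0,0,0],[36,-132,0],1],[[0,0,0],[48,-176,0],1],[[0,0,0],[60,-210,0],1]]}}

```text
clock: 24.3
position: [578.7, -90.9, 184.1]
ee_rot: [0.57, -0.42, -0.564, -0.425]
contact_force: [0.5, -0.2, 0.6]
gripper_width: 46.5
```

{"api": "arm_command", "payload": {"increments": [[[0,0,0],[10,-44,-20],1],[[0,0,0],[20,-88,-40],1],[[0,0,0],[27,-116,-60],1],[[0,0,0],[27,-116,-85],1],[[0,0,0],[27,-116,-85],1]]}}

```text
clock: 24.8
position: [602.4, -207.5, 94.3]
ee_rot: [-0.566, 0.423, 0.566, 0.425]
contact_force: [-1.2, 0.1, -0.7]
gripper_width: 46.3
```

{"api": "arm_command", "payload": {"increments": [[[0,0,0],[0,0,0],1],[[0,0,0],[0,0,0],1],[[0,0,0],[0,0,0],1],[[0,0,0],[0,0,0],1],[[0,0,0],[0,0,0],1]]}}

```text
clock: 25.3
position: [602.9, -207.1, 95.3]
ee_rot: [0.566, -0.422, -0.566, -0.425]
contact_force: [-0.0, -0.3, -0.5]
gripper_width: 46.1
```

```bash
python3 - <<'E'
from ws import *
im,d,cam=wsave("w13"); p=readout.read_state()["position"]; H,S,V=hsv(im); P=cloud(d,cam)
m=(d>0)&(abs(P[...,2]-p[2]-7)<4)&(np.hypot(P[...,0]-p[0],P[...,1]-p[1])<32)&(S<70)&(V>90)
q=P[m]; 
from scipy.optimize import least_squares
m8=m.astype(np.uint8); print(m.sum(), np.percentile(q[:,2]-p[2],[10,50,90]))
c=max(cv2.findContours(m8,0,1)[0],key=cv2.contourArea); w=cast(c[:,0],cam,p[2]+8)[:,:2].astype(np.float32)
print("outer",cv2.minEnclosingCircle(w), cv2.fitEllipse(w),"tcp",p)
E
```

```text
t 25.3 p [ 602.9 -207.1   95.3] yaw -163.6 down [ 0.003  0.003 -1.   ] F [-0.  -0.3 -0.5] w 46.1
5142 [5.82463108 7.29708954 8.17460115]
outer ((604.0454711914062, -213.18807983398438), 30.3897705078125) ((602.6768188476562, -208.35995483398438), (48.745513916015625, 52.29608917236328), 106.01107025146484) tcp [ 602.74308576 -207.1848705    95.05726907]
```

{"api": "arm_command", "payload": {"increments": [[[0,0,0],[1.8,2.8,0],1],[[0,0,0],[1.8,2.8,-8],1],[[0,0,0],[1.8,2.8,-20],1],[[0,0,0],[1.8,2.8,-32],1],[[0,0,0],[1.8,2.8,-40],1]]}}

```text
clock: 25.85
position: [603.5, -204.3, 52.8]
ee_rot: [-0.565, 0.423, 0.567, 0.425]
contact_force: [0.3, -0.2, 0.4]
gripper_width: 46.4
```

```bash
python3 -c "
from ws import *
s=st()"
```

```text
t 25.85 p [ 603.5 -204.3   52.8] yaw -163.63 down [-0.     0.003 -1.   ] F [ 0.3 -0.2  0.4] w 46.4
```

{"api": "arm_command", "payload": {"increments": [[[0,0,0],[1,0,-4],1],[[0,0,0],[1,0,-8],1],[[0,0,0],[1,0,-10.5],1],[[0,0,0],[1,0,-10.5],1],[[0,0,0],[1,0,-10.5],1]]}}

```text
clock: 26.35
position: [604.7, -204.3, 42.7]
ee_rot: [-0.566, 0.423, 0.567, 0.425]
contact_force: [-0.5, 0.3, 0.1]
gripper_width: 46.2
```

{"api": "arm_command", "payload": {"increments": [[[0,0,0],[0,0,0],0.5],[[0,0,0],[0,0,0],0.4],[[0,0,0],[0,0,0],0.3],[[0,0,0],[0,0,0],0.15],[[0,0,0],[0,0,0],0]]}}

```text
clock: 26.85
position: [604.8, -204.3, 42.8]
ee_rot: [-0.566, 0.423, 0.567, 0.425]
contact_force: [-1.6, -0.3, 0.7]
gripper_width: 84.2
```

{"api": "arm_command", "payload": {"increments": [[[0,0,0],[0,0,20],0],[[0,0,0],[0,0,50],0],[[0,0,0],[0,0,90],0],[[0,0,0],[0,0,130],0],[[0,0,0],[0,0,140],0]]}}

```text
clock: 27.35
position: [607.4, -205.0, 188.7]
ee_rot: [0.569, -0.421, -0.564, -0.426]
contact_force: [-0.3, -0.5, -0.4]
gripper_width: 85.3
```

{"api": "arm_command", "payload": {"increments": [[[0,0,0],[0,0,0],0],[[0,0,0],[0,0,0],0],[[0,0,0],[0,0,0],0],[[0,0,0],[0,0,0],0],[[0,0,0],[0,0,0],0]]}}

```text
clock: 27.85
position: [606.8, -205.0, 187.3]
ee_rot: [0.568, -0.422, -0.564, -0.425]
contact_force: [0.0, -0.8, 0.2]
gripper_width: 85.4
```

```bash
cat >> bar.py <<'E'
print()
k=(d>0)&(np.hypot(Q[...,0],Q[...,1])<32)&(P[...,2]>44)
r=np.hypot(Q[...,0],Q[...,1])
print("n",k.sum(),"ring z",np.percentile(P[k&(r>17)][:,2],[5,50,95]),"ring local mean",Q[k&(P[...,2]<54)&(r>14)].mean(0), "tube",P[k&(P[...,2]>55)].mean(0))
E
python3 bar.py; python3 -c "
import cv2;im=cv2.imread('pics/w11.png');cv2.imwrite('pics/w11b.png',im[40:320,180:620])"
```

```text
t 27.85 p [ 606.8 -205.   187.3] yaw -163.58 down [ 0.008  0.001 -1.   ] F [ 0.  -0.8  0.2] w 85.4
-100 -16.7 13.5; -70 -14.0 11.2; -50 -14.3 11.3; -20 -27.7 25.2; 0 -28.2 25.5; 20 -28.0 25.8; 50 -13.3 11.8; 70 -13.7 11.9; 100 -16.4 14.2; 
n 13225 ring z [ 48.22431658 273.43557684 282.36917732] ring local mean [-0.50380931 -0.59989689] tube [ 608.42599015 -217.64255107  267.44521397]
```

View pics/w11b.png

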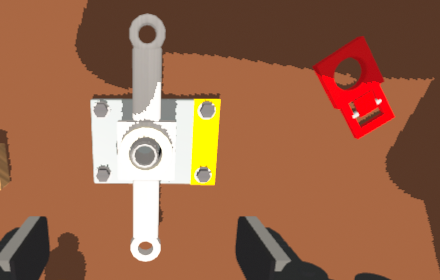

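White ring is seated (top z≈49) and the bar still square. The buckle eye's hole is at full-image px (530,113), with the frame pointing away to the lower right.

```bash
python3 - <<'E'
from ws import *
z=np.load("w11.npz"); im,d=z["im"],z["d"]; cam=(z["f"],z["cx"],z["cy"],z["R"],z["e"]); H,S,V=hsv(im)
m=((H<8)|(H>172))&(S>150); 
blob(m,(480,60,600,200),8,cam,False); print(cast([[530,113]],cam,9))
u=cv2.fitEllipse
k=(~m).astype(np.uint8); k[:90]=0;k[140:]=0;k[:,:508]=0;k[:,552:]=0
n,l,s,c=cv2.connectedComponentsWithStats(k); print(s,c); print([cast([x],cam,9) .round(1) for x in c[1:]])
E
```

```text
[492  76] [575 179] ell  rect [array([ 420.4, -314.9]), array([53.1, 92.9]), np.float64(51.1)]
[[ 434.53750839 -327.79679197    9.        ]]
[[     0      0    640    400 255398]
 [   508     90      7      5     21]
 [   551     90      1      1      1]
 [   515     98     25     31    580]] [[319.01214183 199.70545971]
 [510.14285714  91.28571429]
 [551.          90.        ]
 [527.02241379 113.13448276]]
[array([[ 461.6, -340.5,    9. ]]), array([[ 425.1, -352.5,    9. ]]), array([[ 437.2, -326.9,    9. ]])]
```

{"api": "arm_command", "payload": {"increments": [[[0,0,7],[-40,-28,0],0],[[0,0,14],[-80,-57,-20],0],[[0,0,21],[-120,-85,-40],0],[[0,0,28],[-155,-112,-60],0],[[0,0,35],[-170,-122,-85],0]]}}

```text
clock: 28.4
position: [434.7, -328.6, 102.7]
ee_rot: [0.67, -0.23, -0.666, -0.235]
contact_force: [0.7, 0.3, 0.7]
gripper_width: 85.4
```

{"api": "arm_command", "payload": {"increments": [[[0,0,0],[0,0,0],0],[[0,0,0],[0,0,0],0],[[0,0,0],[0,0,0],0],[[0,0,0],[0,0,0],0],[[0,0,0],[0,0,0],0]]}}

```text
clock: 28.9
position: [436.0, -328.2, 103.5]
ee_rot: [0.67, -0.23, -0.665, -0.235]
contact_force: [0.1, -0.3, 0.5]
gripper_width: 85.5
```

```bash
python3 - <<'E'
from ws import *
im,d,cam=wsave("w14"); H,S,V=hsv(im); print(readout.read_state()["joints"].round(2)); print(proj([[436.5,-327.3,9]],cam))
m=((H<8)|(H>172))&(S>150); m[300:]=0
blob(m,(180,20,460,330),8,cam,False)
u,v=proj([[436.5,-327.3,9]],cam)[0].astype(int); k=(~m).astype(np.uint8); n,l,s,c=cv2.connectedComponentsWithStats(k)
for i in range(1,n):
    if 200<s[i,4]<6000: print(s[i],c[i],cast([c[i]],cam,9).round(1))
E
```

```text
t 28.9 p [ 436.  -328.2  103.5] yaw -128.34 down [ 0.009  0.004 -1.   ] F [ 0.1 -0.3  0.5] w 85.5
[-0.35  0.38 -0.36 -0.01 -0.83  1.26]
[[322.22972856 206.05058604]]
[293 174] [357 282] ell  rect [array([ 418.9, -315.6]), array([49.5, 92.1]), np.float64(51.0)]
[307 190  37  33 938] [324.84115139 206.07462687] [[ 435.2 -328.9    9. ]]
[306 240  37  28 355] [323.85070423 258.05915493] [[ 400.9 -300.9    9. ]]
```

View pics/w14.png

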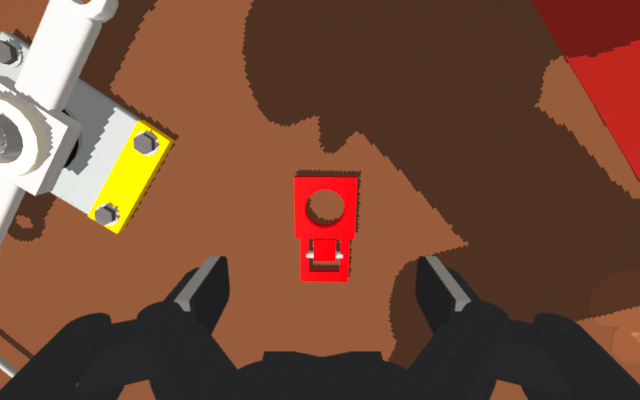

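Buckle eye hole at px (325,206), frame pointing down to (324,280), well lined up with the jaws.

{"api": "arm_command", "payload": {"increments": [[[0,0,-0.5],[-1,0,-30],0],[[0,0,-0.5],[-1,0,-60],0],[[0,0,-0.5],[-1,0,-85],0],[[0,0,-0.5],[-1,0,-97],0],[[0,0,-0.5],[-1,0,-97],0]]}}

```text
clock: 29.45
position: [434.1, -327.7, 4.9]
ee_rot: [0.668, -0.233, -0.666, -0.238]
contact_force: [0.4, -1.3, 0.5]
gripper_width: 85.0
```

```bash
python3 -c "
from ws import *
s=st()"
```

```text
t 29.45 p [ 434.1 -327.7    4.9] yaw -128.83 down [ 0.006  0.005 -1.   ] F [ 0.4 -1.3  0.5] w 85.0
```

{"api": "arm_command", "payload": {"increments": [[[0,0,0],[0.8,-0.6,-4],0],[[0,0,0],[0.8,-0.6,-5],0.2],[[0,0,0],[0.8,-0.6,-5],0.4],[[0,0,0],[0.8,-0.6,-5],1],[[0,0,0],[0.8,-0.6,-5],1]]}}

```text
clock: 29.95
position: [435.7, -328.6, 1.3]
ee_rot: [0.669, -0.232, -0.665, -0.237]
contact_force: [-1.3, 0.9, 6.9]
gripper_width: 45.7
```

{"api": "arm_command", "payload": {"increments": [[[0,0,0],[0,0,0],1],[[0,0,0],[0,0,0],1],[[0,0,0],[0,0,0],1],[[0,0,0],[0,0,0],1],[[0,0,0],[0,0,0],1]]}}

```text
clock: 30.45
position: [435.6, -328.6, 1.3]
ee_rot: [0.669, -0.233, -0.665, -0.237]
contact_force: [-0.5, 1.6, 1.4]
gripper_width: 45.6
```

{"api": "arm_command", "payload": {"increments": [[[0,0,0],[0,0,20],1],[[0,0,0],[0,0,50],1],[[0,0,0],[0,0,90],1],[[0,0,0],[0,0,110],1],[[0,0,0],[0,0,110],1]]}}

```text
clock: 30.95
position: [437.6, -329.5, 114.6]
ee_rot: [0.672, -0.233, -0.662, -0.237]
contact_force: [0.3, -0.4, -0.6]
gripper_width: 45.6
```

{"api": "arm_command", "payload": {"increments": [[[0,0,8],[35,25,0],1],[[0,0,16],[70,50,0],1],[[0,0,24],[105,75,0],1],[[0,0,32],[135,100,0],1],[[0,0,40],[160,115,0],1]]}}

```text
clock: 31.45
position: [598.2, -212.4, 112.4]
ee_rot: [0.71, 0.014, -0.705, 0.006]
contact_force: [0.4, -0.1, -1.2]
gripper_width: 45.7
```

{"api": "arm_command", "payload": {"increments": [[[0,0,7],[10,9,0],1],[[0,0,15],[10,9,0],1],[[0,0,15],[10,9,-10],1],[[0,0,15],[10,9,-10],1],[[0,0,15],[10,9,-10],1]]}}

```text
clock: 31.95
position: [607.1, -203.6, 101.0]
ee_rot: [0.701, 0.106, -0.699, 0.097]
contact_force: [0.7, -0.2, -1.4]
gripper_width: 45.5
```

```bash
python3 - <<'E'
from ws import *
im,d,cam=wsave("w15"); p=readout.read_state()["position"]; H,S,V=hsv(im); 
m=((H<8)|(H>172))&(S>150); print(proj([p+[0,0,7.5]],cam)); zt=p[2]+7.5
blob(m,(200,100,450,399),zt,cam,False)
k=(~m).astype(np.uint8); n,l,s,c=cv2.connectedComponentsWithStats(k)
for i in range(1,n):
    if 100<s[i,4]<9000: print(s[i],c[i],cast([c[i]],cam,zt).round(1))
cv2.imwrite("pics/w15c.png",im[150:400,200:450].repeat(2,0).repeat(2,1))
E
```

```text
t 31.95 p [ 607.1 -203.6  101. ] yaw -73.53 down [ 0.001  0.013 -1.   ] F [ 0.7 -0.2 -1.4] w 45.5
[[324.04725512 267.85293754]]
[270 215] [374 352] ell  rect [array([ 597. , -205.8]), array([73.4, 48.4]), np.float64(16.7)]
[ 291  240   63   51 2486] [321.84714401 264.4686243 ] [[ 608.9 -202.3  109.2]]
```

View pics/w15c.png

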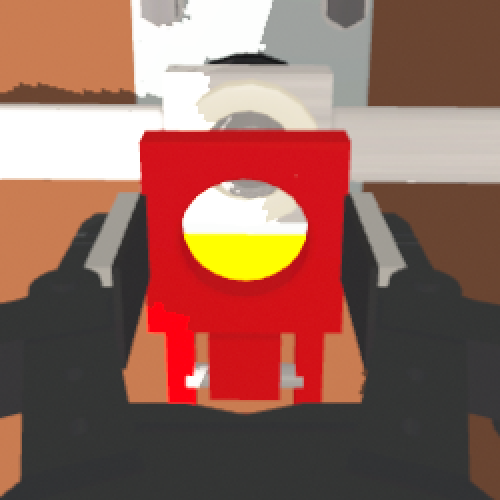

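Buckle is held with its frame towards the yellow end, and the hole is centred on the TCP. Lowering with a small shift.

{"api": "arm_command", "payload": {"increments": [[[-0.7,0,-0.2],[-2.4,-0.9,0],1],[[-0.7,0,-0.2],[-2.4,-0.9,-6],1],[[-0.7,0,-0.2],[-2.4,-0.9,-18],1],[[-0.7,0,-0.2],[-2.4,-0.9,-30],1],[[-0.7,0,-0.2],[-2.4,-0.9,-43],1]]}}

```text
clock: 32.5
position: [604.8, -204.6, 57.2]
ee_rot: [0.701, 0.1, -0.699, 0.1]
contact_force: [0.3, 0.6, -0.3]
gripper_width: 45.9
```

```bash
python3 -c "
from ws import *
s=st()"
```

```text
t 32.5 p [ 604.8 -204.6   57.2] yaw -73.72 down [ 0.002  0.001 -1.   ] F [ 0.3  0.6 -0.3] w 45.9
```

{"api": "arm_command", "payload": {"increments": [[[0,0,0],[0,0,-3],1],[[0,0,0],[0,0,-6],1],[[0,0,0],[0,0,-6],1],[[0,0,0],[0,0,-6],1],[[0,0,0],[0,0,-6],0.5]]}}

```text
clock: 33.0
position: [605.2, -204.7, 51.6]
ee_rot: [0.701, 0.1, -0.699, 0.1]
contact_force: [-0.3, 0.2, -1.2]
gripper_width: 45.6
```

{"api": "arm_command", "payload": {"increments": [[[0,0,0],[0,0,0],0.4],[[0,0,0],[0,0,0],0.3],[[0,0,0],[0,0,0],0.2],[[0,0,0],[0,0,0],0.1],[[0,0,0],[0,0,0],0]]}}

```text
clock: 33.5
position: [605.2, -204.7, 51.7]
ee_rot: [0.701, 0.1, -0.699, 0.1]
contact_force: [0.5, -0.9, 0.6]
gripper_width: 85.5
```

{"api": "arm_command", "payload": {"increments": [[[0,0,0],[0,0,20],0],[[0,0,0],[0,0,50],0],[[0,0,0],[0,0,90],0],[[0,0,0],[0,0,130],0],[[0,0,0],[0,0,130],0]]}}

```text
clock: 34.0
position: [608.8, -205.7, 189.1]
ee_rot: [0.705, 0.099, -0.694, 0.102]
contact_force: [0.6, -0.1, 0.8]
gripper_width: 85.2
```

{"api": "arm_command", "payload": {"increments": [[[0,0,0],[0,0,0],0],[[0,0,0],[0,0,0],0],[[0,0,0],[0,0,0],0],[[0,0,0],[0,0,0],0],[[0,0,0],[0,0,0],0]]}}

```text
clock: 34.5
position: [608.5, -205.6, 188.1]
ee_rot: [0.705, 0.099, -0.695, 0.102]
contact_force: [0.2, 0.0, 0.4]
gripper_width: 85.4
```

```bash
cp bar.py stack.py; sed -i 's/w11/w16/' stack.py; cat >> stack.py <<'E'
H,S,V=hsv(im); m=((H<8)|(H>172))&(S>150); blob(m,(200,100,450,330),57,cam,False)
k=m&(d>0)&(np.hypot(Q[...,0],Q[...,1])<80); w,v=np.linalg.eigh(np.cov(P[k][:,:2].T)); print("buckle axis",np.degrees(np.arctan2(v[1,1],v[0,1])),"z",np.percentile(P[k][:,2],[10,50,90]),"local ext",Q[k].min(0),Q[k].max(0))
m2=(d>0)&(P[...,2]>56)&(P[...,2]<63)&(np.hypot(Q[...,0],Q[...,1])<14)&(S<90); print("tube",P[m2].mean(0),P[m2].min(0),P[m2].max(0))
E
python3 stack.py
```

```text
t 34.5 p [ 608.5 -205.6  188.1] yaw -73.65 down [ 0.014 -0.003 -1.   ] F [0.2 0.  0.4] w 85.4
-100 -15.8 15.2; -70 -12.8 12.7; -50 -12.7 12.8; -20 -2.4 26.9; 0 -15.8 26.7; 20 -4.7 26.8; 50 -13.2 12.8; 70 -13.1 12.8; 100 -14.6 15.5; 
n 13666 ring z [ 57.02623765 272.22068301 283.17114012] ring local mean [-0.19174922 -0.4081264 ] tube [ 616.54206483 -200.59187002  233.90779712]
[293 172] [345 267] ell  rect [array([ 584.7, -210. ]), array([91.4, 47. ]), np.float64(17.5)]
buckle axis -167.2849541093327 z [55.19570305 57.36170265 58.72277952] local ext [-66.39167665 -75.6710014 ] [24.52016627 23.92370491]
tube [ 607.99151496 -204.60572807   58.34726732] [ 594.86861945 -216.37549231   56.01839606] [ 617.85268003 -193.52914863   60.65884003]
```

{"api": "arm_command", "payload": {"increments": [[[0,0,0],[-20,42,0],0],[[0,0,0],[-40,84,0],0],[[0,0,0],[-60,126,0],0],[[0,0,0],[-80,168,0],0],[[0,0,0],[-100,210,0],0]]}}

```text
clock: 35.05
position: [507.6, 5.7, 188.2]
ee_rot: [0.705, 0.099, -0.695, 0.102]
contact_force: [-0.1, 0.7, 0.5]
gripper_width: 85.2
```

{"api": "arm_command", "payload": {"increments": [[[0,0,0],[-20,40,0],0],[[0,0,0],[-35,80,0],0],[[0,0,0],[-45,102,0],0],[[0,0,0],[-45,102,0],0],[[0,0,0],[-45,102,0],0]]}}

```text
clock: 35.55
position: [462.5, 108.1, 188.2]
ee_rot: [0.705, 0.099, -0.695, 0.103]
contact_force: [-0.1, -0.1, -0.3]
gripper_width: 85.6
```

{"api": "arm_command", "payload": {"increments": [[[0,0,0],[0,0,0],0],[[0,0,0],[0,0,0],0],[[0,0,0],[0,0,0],0],[[0,0,0],[0,0,0],0],[[0,0,0],[0,0,0],0]]}}

```text
clock: 36.05
position: [462.6, 107.7, 188.1]
ee_rot: [0.705, 0.099, -0.695, 0.102]
contact_force: [0.2, 0.6, 0.2]
gripper_width: 85.2
```

```bash
python3 - <<'E'
from ws import *
im,d,cam=wsave("w17"); P=cloud(d,cam); cv2.imwrite("pics/w17c.png",im[80:330,160:480].repeat(2,0).repeat(2,1)); print(readout.read_state()["joints"].round(2))
m=(d>0)&(P[...,2]>60)&(P[...,2]<72)&(abs(P[...,0]-460)<40)&(abs(P[...,1]-107)<40); q=P[m]
print(m.sum(),np.percentile(q[:,2],[5,50,95]),[np.round(a,1) for a in cv2.minAreaRect(q[:,:2].astype(np.float32))],proj(q.mean(0),cam))
m=(d>0)&(P[...,2]>43.5)&(P[...,2]<50)&(abs(P[...,0]-460)<30)&(abs(P[...,1]-107)<30); q=P[m]; print(cv2.minEnclosingCircle(q[:,:2].astype(np.float32)))
E
```

```text
t 36.05 p [462.6 107.7 188.1] yaw -73.63 down [ 0.015 -0.003 -1.   ] F [0.2 0.6 0.2] w 85.2
[ 0.58  0.16 -0.43  0.01 -0.97  1.27]
861 [63.73944111 65.18608295 66.39197572] [array([463.6, 108.3]), array([22.1, 29.9]), np.float64(78.2)] [[321.62958024 196.5007645 ]]
((460.8603820800781, 104.35922241210938), 24.623836517333984)
```

View pics/w17c.png

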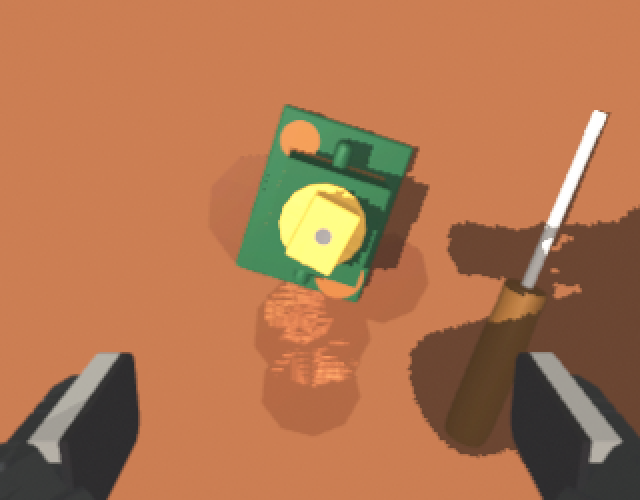

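Stack fine so far. Pin's grip block at crop (323,233), with its 22 mm faces across about 78°. Turning the jaws to match and measuring again from closer.

{"api": "arm_command", "payload": {"increments": [[[0.2,0.9,-7],[0.5,0.5,-20],0],[[0.2,0.9,-14],[0.5,0.5,-40],0],[[0.2,0.9,-21],[0.5,0.5,-60],0],[[0.2,0.9,-28.2],[0.5,0.5,-80],0],[[0.2,0.9,-28.2],[0.5,0.5,-80],0]]}}

```text
clock: 36.6
position: [461.4, 107.3, 105.8]
ee_rot: [-0.701, 0.075, 0.706, 0.071]
contact_force: [0.0, -0.8, 0.3]
gripper_width: 85.7
```

{"api": "arm_command", "payload": {"increments": [[[0,0,0],[0,0,0],0],[[0,0,0],[0,0,0],0],[[0,0,0],[0,0,0],0],[[0,0,0],[0,0,0],0],[[0,0,0],[0,0,0],0]]}}

```text
clock: 37.1
position: [461.6, 107.5, 106.4]
ee_rot: [-0.701, 0.075, 0.706, 0.071]
contact_force: [-0.2, 0.3, 0.1]
gripper_width: 85.6
```

```bash
cat > pin.py <<'E'
from ws import *
import sys
im,d,cam=wsave(sys.argv[1]); P=cloud(d,cam); H,S,V=hsv(im)
m=(d>0)&(P[...,2]>61)&(P[...,2]<70)&(abs(P[...,0]-462)<40)&(abs(P[...,1]-107)<40)
c=max(cv2.findContours(m.astype(np.uint8),0,1)[0],key=cv2.contourArea)
print(m.sum(),"z",np.median(P[m][:,2]),"cast65",[np.round(a,1) for a in cv2.minAreaRect(cast(c[:,0],cam,65)[:,:2].astype(np.float32))],"depth",[np.round(a,1) for a in cv2.minAreaRect(P[m][:,:2].astype(np.float32))])
# flange outline
m=(d>0)&(P[...,2]>43.5)&(H>15)&(H<35)&(S>80)&(abs(P[...,0]-462)<40)&(abs(P[...,1]-107)<40)
c=max(cv2.findContours(m.astype(np.uint8),0,1)[0],key=cv2.contourArea)[:,0]; w=cast(c,cam,47)[:,:2]
from scipy.optimize import least_squares
k=np.array([abs(P[v,u,2]-46.5)<2.5 for u,v in c]); w=w[k]; f=lambda a:np.hypot(w[:,0]-a[0],w[:,1]-a[1])-20
r=least_squares(f,[462,107],loss="soft_l1"); print("flange",r.x,len(w),abs(r.fun).mean())
E
python3 pin.py w18
```

```text
t 37.1 p [461.6 107.5 106.4] yaw -101.81 down [-0.007 -0.005 -1.   ] F [-0.2  0.3  0.1] w 85.6
1647 z 65.23445436043713 cast65 [array([463.9, 108.3]), array([21.5, 30.5]), np.float64(79.1)] depth [array([463.4, 108.4]), array([21.7, 30.2]), np.float64(79.1)]
flange [463.10011943 108.33101949] 123 0.4738644135196252
```

{"api": "arm_command", "payload": {"increments": [[[0.3,-0.4,0.8],[1.8,0.8,-15],0],[[0.3,-0.4,0.8],[1.8,0.8,-30],0],[[0.3,-0.4,0.8],[1.8,0.8,-45],0],[[0.3,-0.4,0.8],[1.8,0.8,-52],0],[[0.3,-0.4,0.8],[1.8,0.8,-52],0]]}}

```text
clock: 37.65
position: [462.9, 108.0, 53.5]
ee_rot: [-0.703, 0.068, 0.704, 0.068]
contact_force: [-1.1, 0.3, 1.3]
gripper_width: 85.0
```

```bash
python3 pin.py w19
```

```text
t 37.65 p [462.9 108.   53.5] yaw -101.01 down [-0.002 -0.001 -1.   ] F [-1.1  0.3  1.3] w 85.0
2952 z 65.23154395586452 cast65 [array([464. , 108.1]), array([21.6, 31.6]), np.float64(77.9)] depth [array([459.8,  92.5]), array([54. , 31.1]), np.float64(78.2)]
flange [463.32739626 108.32287428] 149 0.39185702595887373
```

{"api": "arm_command", "payload": {"increments": [[[0,0,0],[0.6,0.2,-3.5],0],[[0,0,0],[0.6,0.2,-3.5],0.3],[[0,0,0],[0.6,0.2,-3.5],0.6],[[0,0,0],[0.6,0.2,-3.5],1],[[0,0,0],[0.6,0.2,-3.5],1]]}}

```text
clock: 38.2
position: [464.1, 108.5, 50.9]
ee_rot: [-0.704, 0.068, 0.704, 0.068]
contact_force: [0.0, -0.4, 0.1]
gripper_width: 28.2
```

{"api": "arm_command", "payload": {"increments": [[[0,0,0],[0,0,0],1],[[0,0,0],[0,0,0],1],[[0,0,0],[0,0,0],1],[[0,0,0],[0,0,0],1],[[0,0,0],[0,0,0],1]]}}

```text
clock: 38.7
position: [464.5, 109.0, 51.3]
ee_rot: [0.704, -0.067, -0.704, -0.068]
contact_force: [-2.5, 4.5, 4.5]
gripper_width: 20.6
```

```bash
python3 -c "
from ws import *
s=st(); print(s['wrist_torque'])"
```

```text
t 38.7 p [464.5 109.   51.3] yaw -100.98 down [ 0.001  0.001 -1.   ] F [-2.5  4.5  4.5] w 20.6
[ 1.08253223  0.49640946 -0.05147991]
```

Gripped (20.6 mm). Pulling up slowly while twisting to and fro.

{"api": "arm_command", "payload": {"increments": [[[0,0,3],[0,0,1],1],[[0,0,-3],[0,0,2],1],[[0,0,3],[0,0,3],1],[[0,0,-3],[0,0,4],1],[[0,0,0],[0,0,5],1]]}}

```text
clock: 39.2
position: [463.2, 108.0, 54.3]
ee_rot: [-0.703, 0.069, 0.705, 0.068]
contact_force: [2.9, 1.3, -11.7]
gripper_width: 20.1
```

{"api": "arm_command", "payload": {"increments": [[[0,0,3],[0,0,1],1],[[0,0,-3],[0,0,2],1],[[0,0,3],[0,0,3],1],[[0,0,-3],[0,0,4],1],[[0,0,0],[0,0,5],1]]}}

```text
clock: 39.7
position: [462.7, 107.0, 57.6]
ee_rot: [-0.702, 0.069, 0.705, 0.068]
contact_force: [3.8, -1.1, -11.0]
gripper_width: 20.6
```

```bash
python3 - <<'E'
from ws import *
im,d,cam=wsave("w20"); P=cloud(d,cam); p=readout.read_state()["position"]
m=(d>0)&(np.hypot(P[...,0]-p[0],P[...,1]-p[1])<16)&(P[...,2]<p[2]+25)&(P[...,2]>55); print(np.percentile(P[m][:,2],[20,50,80,95])-p[2])
E
```

```text
t 39.7 p [462.7 107.   57.6] yaw -101.14 down [-0.004 -0.002 -1.   ] F [  3.8  -1.1 -11. ] w 20.6
[12.96292244 13.74395128 14.3825336  19.31651576]
```

The block top stays at TCP+13.8, so the pin is coming with the gripper. Continuing.

{"api": "arm_command", "payload": {"increments": [[[0,0,3],[0.8,1,1.5],1],[[0,0,-3],[0.8,1,3],1],[[0,0,3],[0.8,1,4.5],1],[[0,0,-3],[0.8,1,6],1],[[0,0,0],[0.8,1,7],1]]}}

```text
clock: 40.25
position: [462.8, 106.8, 63.3]
ee_rot: [-0.702, 0.07, 0.706, 0.066]
contact_force: [3.8, -2.2, -9.7]
gripper_width: 20.4
```

{"api": "arm_command", "payload": {"increments": [[[0,0,3],[0.5,0.5,1.5],1],[[0,0,-3],[0.5,0.5,3],1],[[0,0,3],[0.5,0.5,4.5],1],[[0,0,-3],[0.5,0.5,6],1],[[0,0,0],[0.5,0.5,8],1]]}}

```text
clock: 40.75
position: [463.0, 106.5, 69.7]
ee_rot: [-0.701, 0.071, 0.706, 0.067]
contact_force: [4.8, -1.2, -11.7]
gripper_width: 20.1
```

{"api": "arm_command", "payload": {"increments": [[[0,0,0],[0,0,2],1],[[0,0,0],[0,0,4],1],[[0,0,0],[0,0,7],1],[[0,0,0],[0,0,11],1],[[0,0,0],[0,0,15],1]]}}

```text
clock: 41.25
position: [462.1, 106.0, 85.2]
ee_rot: [-0.701, 0.071, 0.707, 0.066]
contact_force: [0.1, -0.1, -1.9]
gripper_width: 20.3
```

```bash
python3 - <<'E'
from ws import *
im,d,cam=wsave("w21"); P=cloud(d,cam); p=readout.read_state()["position"]
m=(d>0)&(np.hypot(P[...,0]-p[0],P[...,1]-p[1])<16)&(P[...,2]<p[2]+25)&(P[...,2]>p[2]-20); print(np.percentile(P[m][:,2],[20,50,80,95])-p[2])
E
```

```text
t 41.25 p [462.1 106.   85.2] yaw -101.17 down [-0.01  -0.006 -1.   ] F [ 0.1 -0.1 -1.9] w 20.3
[11.86348469 13.20197395 13.93388859 18.79561296]
```

{"api": "arm_command", "payload": {"increments": [[[0,0,0],[0,0,5],1],[[0,0,0],[0,0,12],1],[[0.3,-0.6,0],[0,0,40],1],[[0.3,-0.6,0],[0,0,70],1],[[0.3,-0.6,0],[0,0,90],1]]}}

```text
clock: 41.8
position: [462.9, 106.3, 178.4]
ee_rot: [0.705, -0.068, -0.702, -0.069]
contact_force: [0.5, 1.1, -1.5]
gripper_width: 20.7
```

{"api": "arm_command", "payload": {"increments": [[[0,0,0],[0,0,0],1],[[0,0,0],[0,0,0],1],[[0,0,0],[0,0,0],1],[[0,0,0],[0,0,0],1],[[0,0,0],[0,0,0],1]]}}

```text
clock: 42.3
position: [462.4, 106.1, 177.4]
ee_rot: [0.705, -0.069, -0.703, -0.069]
contact_force: [-0.3, 0.3, -1.8]
gripper_width: 20.4
```

```bash
cat > held.py <<'E'
from ws import *
import sys
from scipy.optimize import least_squares
im,d,cam=wsave(sys.argv[1]); P=cloud(d,cam); H,S,V=hsv(im); p=readout.read_state()["position"]
br=(H>15)&(H<35)&(S>70)&(V>50)&(d>0)&(np.hypot(P[...,0]-p[0],P[...,1]-p[1])<35)
m=br&(abs(P[...,2]-p[2]-13.7)<3); c=max(cv2.findContours(m.astype(np.uint8),0,1)[0],key=cv2.contourArea)
r=cv2.minAreaRect(cast(c[:,0],cam,p[2]+13.7)[:,:2].astype(np.float32)); print("block",np.round(np.array(r[0])-p[:2],2),np.round(r[1],1),round(r[2],1))
m=br&(P[...,2]>p[2]-9); c=max(cv2.findContours(m.astype(np.uint8),0,1)[0],key=cv2.contourArea)[:,0]
k=np.array([abs(P[v,u,2]-p[2]+5)<3.5 for u,v in c]); w=cast(c,cam,p[2]-4.3)[k][:,:2]
print(k.sum(),"topz",np.median(P[br&(abs(P[...,2]-p[2]-13.7)<3)][:,2])-p[2])
if k.sum()>8:
    r=least_squares(lambda a:np.hypot(w[:,0]-a[0],w[:,1]-a[1])-20,p[:2],loss="soft_l1"); print("flange rel",r.x-p[:2],abs(r.fun).mean())
E
python3 held.py w22; cd pics; python3 -c "
import cv2;im=cv2.imread('w22.png');cv2.imwrite('w22c.png',im[180:380,220:420].repeat(3,0).repeat(3,1))"
```

```text
t 42.3 p [462.4 106.1 177.4] yaw -101.14 down [ 0.003 -0.    -1.   ] F [-0.3  0.3 -1.8] w 20.4
block [0.   0.66] [22.1 31.1] 78.1
112 topz 13.760424596209958
flange rel [-0.88527071  0.46844247] 0.80190441097548
```

```bash
cat > bore.py <<'E'
from ws import *
import sys
from scipy.optimize import least_squares
def bore(n,c0=(604.7,-204.3)):
    z=np.load(n+".npz"); im,d=z["im"],z["d"]; cam=(z["f"],z["cx"],z["cy"],z["R"],z["e"])
    u0,v0=proj([*c0,59.5],cam)[0]; d=d.copy(); P=cloud(d,cam)
    # radial search: outward from centre, first ring crossing of z>57.8 (rim)
    a=np.radians(np.arange(0,360,5)); pts=[]
    for t in a:
        for r in np.arange(4,14,.15):
            X=[c0[0]+r*np.cos(t),c0[1]+r*np.sin(t),59.5]; u,v=proj(X,cam)[0]; zz=P[int(round(v)),int(round(u)),2]
            if zz>57.8: pts.append(X[:2]); break
    w=np.array(pts); rr=least_squares(lambda q:np.hypot(w[:,0]-q[0],w[:,1]-q[1])-q[2],[*c0,9],loss="soft_l1",f_scale=.5)
    # outer rim of the tapered top by depth
    print(n,"px",(u0.round(1),v0.round(1)),"bore",rr.x.round(2),len(w),abs(rr.fun).mean().round(2))
for n in sys.argv[1:]: bore(n)
E
python3 bore.py w1 w6 w10 w11 w16
```

```text
w1 px (np.float64(326.3), np.float64(224.8)) bore [ 605.09 -204.37    9.22] 72 0.22
w6 px (np.float64(323.1), np.float64(206.7)) bore [ 605.18 -204.3     9.18] 72 0.31
w10 px (np.float64(323.2), np.float64(197.0)) bore [ 605.21 -205.04    9.24] 72 0.3
w11 px (np.float64(325.0), np.float64(196.0)) bore [ 605.26 -205.19    9.22] 72 0.34
w16 px (np.float64(319.4), np.float64(200.4)) bore [ 606.17 -204.87    9.26] 71 0.3
```

{"api": "arm_command", "payload": {"increments": [[[0,0,0],[10,-45,2],1],[[0,0,0],[20,-90,2],1],[[0,0,0],[30,-135,2],1],[[0,0,0],[40,-180,2],1],[[0,0,0],[50,-220,2],1]]}}

```text
clock: 42.85
position: [512.6, -115.8, 179.2]
ee_rot: [0.705, -0.069, -0.703, -0.069]
contact_force: [0.1, 0.1, -2.4]
gripper_width: 20.3
```

{"api": "arm_command", "payload": {"increments": [[[0,0,0],[10,-40,0],1],[[0,0,0],[22,-70,-20],1],[[0,0,0],[32,-78,-40],1],[[0,0,0],[32,-78,-48],1],[[0,0,0],[32,-78,-48],1]]}}

```text
clock: 43.35
position: [543.1, -193.7, 129.0]
ee_rot: [-0.703, 0.069, 0.705, 0.069]
contact_force: [-0.6, 0.4, -1.0]
gripper_width: 20.2
```

{"api": "arm_command", "payload": {"increments": [[[0,0,0],[0,0,0],1],[[0,0,0],[0,0,0],1],[[0,0,0],[0,0,0],1],[[0,0,0],[0,0,0],1],[[0,0,0],[0,0,0],1]]}}

```text
clock: 43.85
position: [543.3, -193.5, 129.6]
ee_rot: [-0.703, 0.069, 0.704, 0.069]
contact_force: [-0.3, -0.2, -1.4]
gripper_width: 20.1
```

```bash
python3 held.py w23; python3 bore.py w23; python3 -c "
import cv2;im=cv2.imread('pics/w23.png');cv2.imwrite('pics/w23c.png',im[60:360,170:490].repeat(2,0).repeat(2,1))"
```

```text
t 43.85 p [ 543.3 -193.5  129.6] yaw -101.17 down [-0.002  0.    -1.   ] F [-0.3 -0.2 -1.4] w 20.1
block [0.01 0.66] [22.1 31.2] 78.9
106 topz 14.008940982809321
flange rel [-0.68404592  0.73932589] 0.7405866445571614
w23 px (np.float64(321.1), np.float64(124.3)) bore [ 605.61 -204.97    9.23] 72 0.33
```

View pics/w23c.png

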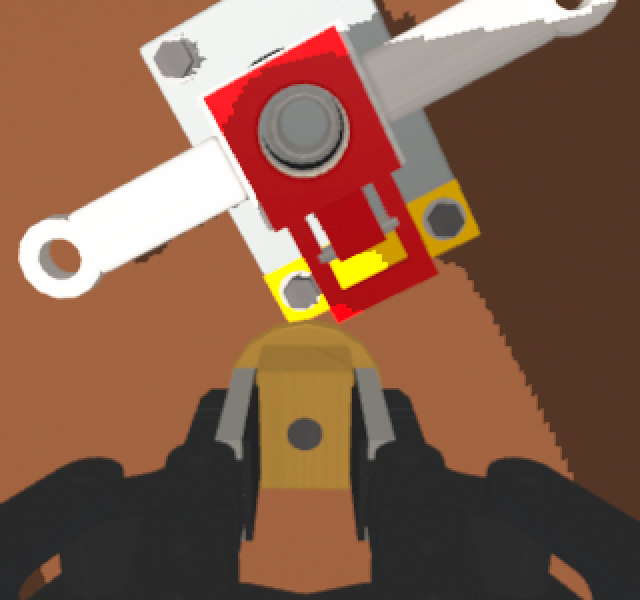

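Stack looks right: red buckle along to the yellow end, bar square, tube mouth at crop (303,125), and the pin's flange and block upright in the jaws. Moving the pin over the bore.

{"api": "arm_command", "payload": {"increments": [[[0,0,0],[20,-4,0],1],[[0,0,0],[40,-8,0],1],[[0,0,0],[62.3,-11.7,0],1],[[0,0,0],[62.3,-11.7,0],1],[[0,0,0],[62.3,-11.7,0],1]]}}

```text
clock: 44.4
position: [605.4, -205.2, 128.9]
ee_rot: [-0.703, 0.069, 0.705, 0.069]
contact_force: [-0.6, 0.3, -2.2]
gripper_width: 20.5
```

{"api": "arm_command", "payload": {"increments": [[[0,0,0],[0,0,0],1],[[0,0,0],[0,0,0],1],[[0,0,0],[0,0,0],1],[[0,0,0],[0,0,0],1],[[0,0,0],[0,0,0],1]]}}

```text
clock: 44.9
position: [605.3, -205.1, 129.1]
ee_rot: [-0.703, 0.069, 0.705, 0.069]
contact_force: [-0.7, 0.8, -1.5]
gripper_width: 20.5
```

```bash
python3 -c "
from ws import *
s=st()"
```

```text
t 44.9 p [ 605.3 -205.1  129.1] yaw -101.19 down [-0.003  0.001 -1.   ] F [-0.7  0.8 -1.5] w 20.5
```

Lowering to just inside the mouth and checking the force.

{"api": "arm_command", "payload": {"increments": [[[0,0,0],[0.4,0,-8],1],[[0,0,0],[0.4,0,-16],1],[[0,0,0],[0.4,0,-24],1],[[0,0,0],[0.4,0,-29],1],[[0,0,0],[0.4,0,-33],1]]}}

```text
clock: 45.4
position: [605.3, -205.1, 95.0]
ee_rot: [-0.702, 0.069, 0.705, 0.069]
contact_force: [0.3, 0.3, -1.3]
gripper_width: 20.4
```

```bash
python3 -c "
from ws import *
s=st()"
```

```text
t 45.4 p [ 605.3 -205.1   95. ] yaw -101.2 down [-0.004  0.001 -1.   ] F [ 0.3  0.3 -1.3] w 20.4
```

{"api": "arm_command", "payload": {"increments": [[[0,0,0],[0.2,0,-6],1],[[0,0,0],[0.2,0,-12],1],[[0,0,0],[0.2,0,-18],1],[[0,0,0],[0.2,0,-22],1],[[0,0,0],[0.2,0,-24],1]]}}

```text
clock: 45.9
position: [605.3, -205.1, 70.4]
ee_rot: [-0.702, 0.069, 0.705, 0.069]
contact_force: [0.6, 0.8, -2.2]
gripper_width: 20.2
```

{"api": "arm_command", "payload": {"increments": [[[0,0,0],[0,0,-0.7],1],[[0,0,0],[0,0,-1.3],1],[[0,0,0],[0,0,-1.7],1],[[0,0,0],[0,0,-1.7],1],[[0,0,0],[0,0,-1.7],1]]}}

```text
clock: 46.4
position: [605.4, -205.1, 68.9]
ee_rot: [-0.702, 0.069, 0.705, 0.069]
contact_force: [-0.1, -0.1, -2.0]
gripper_width: 20.6
```

```bash
python3 -c "
from ws import *
s=st()"
```

```text
t 46.4 p [ 605.4 -205.1   68.9] yaw -101.19 down [-0.005  0.001 -1.   ] F [-0.1 -0.1 -2. ] w 20.6
```

{"api": "arm_command", "payload": {"increments": [[[0,0,0],[0,0,0],0.7],[[0,0,0],[0,0,0],0.6],[[0,0,0],[0,0,0],0.45],[[0,0,0],[0,0,0],0.3],[[0,0,0],[0,0,0],0.2]]}}

```text
clock: 46.9
position: [605.5, -205.2, 69.1]
ee_rot: [-0.702, 0.069, 0.705, 0.069]
contact_force: [-0.2, 1.2, 0.4]
gripper_width: 68.5
```

{"api": "arm_command", "payload": {"increments": [[[0,0,0],[0,0,5],0],[[0,0,0],[0,0,30],0],[[0,0,0],[0,0,60],0],[[0,0,0],[0,0,90],0],[[0,0,0],[0,0,110],0]]}}

```text
clock: 47.4
position: [606.4, -205.4, 182.2]
ee_rot: [-0.704, 0.069, 0.704, 0.069]
contact_force: [0.1, 0.3, -0.1]
gripper_width: 85.1
```

{"api": "arm_command", "payload": {"increments": [[[0,0,0],[-40,8,0],0],[[0,0,0],[-40,8,0],0],[[0,0,0],[-40,8,0],0],[[0,0,0],[-40,8,0],0],[[0,0,0],[-40,8,0],0]]}}

```text
clock: 47.9
position: [567.2, -197.5, 182.1]
ee_rot: [-0.704, 0.069, 0.704, 0.069]
contact_force: [-0.7, 0.4, 0.6]
gripper_width: 85.6
```

```bash
python3 - <<'E'
from ws import *
im,d,cam=wsave("w24"); P=cloud(d,cam); H,S,V=hsv(im); t=np.radians(16.3); c,s=np.cos(t),np.sin(t)
Q=(P[...,:2]-[605.3,-204.8])@np.array([[c,-s],[s,c]]); r=np.hypot(Q[...,0],Q[...,1])
br=(H>15)&(H<35)&(S>70)&(d>0)&(r<30)&(P[...,2]>55); 
k=br&(P[...,2]>78); print("block top z",np.median(P[k][:,2]),P[k].mean(0)); k=br&(P[...,2]<70)&(P[...,2]>58); print("flange top z",np.percentile(P[k][:,2],[25,50,75]))
red=((H<8)|(H>172))&(S>150)&(d>0)&(abs(Q[...,1])<35)&(Q[...,0]>-75)&(Q[...,0]<30)
print("buckle z",np.percentile(P[red][:,2],[10,50,90]))
for x in (-60,-50,-40,-30,-15,15,22):
    j=red&(abs(Q[...,0]-x)<3); print("red",x,Q[j][:,1].min().round(1),Q[j][:,1].max().round(1),end="; ")
print()
ok=(P[...,2]>30)&(P[...,2]<46)&(d>0)
for lo in (-100,-70,-50,50,70,100):
    k=ok&(abs(Q[...,1]-lo)<5)&(abs(Q[...,0])<40)
    if k.sum()>20: print(lo,Q[k][:,0].min().round(1),Q[k][:,0].max().round(1),end="; ")
im,d,cam=grab("scene"); cv2.imwrite("pics/s2.png",im[120:320,130:480].repeat(2,0).repeat(2,1))
E
```

```text
t 47.9 p [ 567.2 -197.5  182.1] yaw -101.17 down [-0. -0. -1.] F [-0.7  0.4  0.6] w 85.6
block top z 81.9506980357979 [ 605.14679524 -204.84536574   81.9311128 ]
flange top z [63.54823707 63.99234572 64.47101321]
buckle z [55.25366957 57.30590719 58.77502349]
red -60 -19.2 27.0; red -50 -18.4 20.3; red -40 -18.3 20.4; red -30 -18.6 20.3; red -15 -22.2 24.4; red 15 -22.3 24.5; red 22 -22.2 24.2; 
-100 -16.8 14.3; -70 -14.2 11.8; -50 -13.9 11.8; 50 -14.2 12.0; 70 -13.8 12.0; 100 -16.5 14.6;
```

View pics/s2.png

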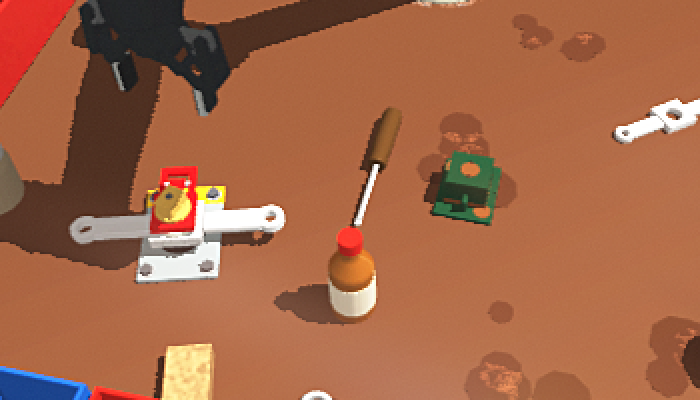

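The scene view shows the full stack: pin on top at crop (175,205), buckle towards the yellow end, bar square, empty bracket at (470,180), and the screwdriver and bottle where they were. Handing in.

```bash
python3 -c "
from bench import arm
print(arm.job_done())"
```

```text
the job is handed in; nothing more can be done
None
```

The towing swivel is rebuilt in the order asked: black ring, crossbar (the 240 mm one, not the 178 mm decoy), white ring, red buckle, then the brass pin down the tube. I handed it in at about 48 s on the robot's clock. Handing in reports no verdict.

**Last checks:**
- **Pin:** the flange top measured z 64.0 mm and the block top 82.0 mm, against 64.5 and 82.5 mm when fully home. That is within camera error.
- **Crossbar:** it lay about 1.8° out of square when first placed. I gripped it again and turned it back, and it now measures within about 0.3°.
- **Buckle:** it points to the yellow end within about 1°, with its top at about z 57–58 mm.
- **Forces:** the largest reading I saw was about 12 N, while pulling the pin.
- **Screwdriver and bottle:** neither was touched, and in the last view both are where they were. I did not re-measure them.

**Disagreements:**
- One automatic fit of the buckle's direction, right after placing it, was about 4° off. Its mask had also caught other red pixels. The buckle's frame edges and its outline (within about 1°) disagreed with that fit, and I relied on the edges.
- The wrist camera's readings of the tube's position varied by about 1 mm between views.

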